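Put the foot rings back on the drawer spindle, widest first

ROBOT

A 7-joint arm with a two-finger parallel gripper is mounted at the origin on the work surface. World frame = base frame: x ahead of the robot, y to its left, z up, the work surface at z = 0. Lengths are in m, angles in rad, forces in N, time in s.
With the tool pointing down it reaches from about 0.425 to 0.925 m from the base axis. Payload 6.8 kg.
Tool frame: the origin (TCP) lies on the front face of the gripper's body, between the roots of the fingers; the fingertips stand 73 mm ahead of it and the grasp point (between the pads) lies 54 mm ahead of it; z points along the fingers, y is the line along which they close (so a half turn about z gives the same grasp; the last joint's range is limited). The gripper opens to 85 mm and grips with 20 to 120 N. Pads are 22 mm wide; open, the fingers measure 114 mm over their backs; the gripper's body (76 mm by 85 mm) begins 54 mm behind the grasp point. The pads swing forward as they close: fully open they stand 13 mm farther back than shut.
Start: joints at [-0.108, 0.477, 0.022, 1.555, -0.011, 1.109, -0.083], TCP at [0.675, 0, 0.304] pointing down, gripper open.
Joint ranges: [-2.96, 2.96], [-0.34, 2.1], [-1.41, 1.46], [0.24, 2.44], [-1.37, 4.51], [0.17, 1.92], [-2.96, 2.96]. Speed limits (rad/s): [2.39, 2.39, 3.14, 3.14, 3.14, 3.14, 3.14].

INTERFACE

Orientations are given as a unit quaternion [w, x, y, z].
In Python, from station import bot, optics gives the robot as it stands.
- The arm moves only by the tool drive_tool, never from a script. Its argument "deltas" is a list of rows, each an object with "gripper": the closure in counts, from 0 (fully open) to 255 (shut); "offset": the shift along the tool's x, y, z in units of 1000 mm (1.0 is 1000 mm), a list of three; "angular": the turn, a rotation vector about the tool's x, y, z in units of 45 degrees (1.0 is 45 degrees), a list of three. In form: [{"gripper": gripper, "offset": [dx, dy, dz], "angular": [rx, ry, rz]}, ...]. A call has 1 to 5 rows; each row is the pose to reach, as a shift and turn from the pose commanded when the call began, along the tool's axes at that moment; what a row does not reach only later rows make up. A row lasts 1/10 s, in which the tool goes at most 50 mm and 8.59 degrees, less where a joint would pass 70% of its speed; a pose out of reach is approached as far as the arm can. A call with a number of a shift or a turn outside -1 to 1 is refused whole. A call with a gripper value outside its range is refused whole. The fingers move at their own pace and stop on an object; "grip_force" is the grip in N (left out, the last holds). Time passes only in rows, so rows that repeat a pose let the fingers close. It gives the time, the measured TCP pose, the force, the opening and the grip force at its end, in the units of the state.
- bot.get_obs(): the state, without advancing time (a new reading comes with each control period).
- optics.read_camera(name): name is "scene" or "side" or "wrist"; returns the picture (420x560x3 uint8, blue, green, red); there is no depth.
- optics.camera_model(name): a dict with "fx", "fy", "cx", "cy" (pixels), "cam_to_world" (4x4, takes a point from camera to world coordinates). Camera axes: x right, y up, looking along -z (the intrinsics and any distortion apply to the point x, -y, -z); pixel columns grow to the right and rows downward; lengths in m; the calibration is good to about 2 mm. A picture is of the moment at which its call begins: read the wrist's pose just before it. camera_model takes no time and is no camera call; for the wrist camera it gives the pose at the moment of the call.
- bot.hand_in(): hands the job in; it is judged then, once.
The state is a dict: "t": time; "q": joint angles; "joint_vel": joint speeds; "joint_torque": joint torques, N m; "eef_pos": TCP position; "tool_rot": TCP orientation; "contact_force": force on the tool from outside, world axes, zero at the start; "torque": the same for the moment, N m; "gripper_width": opening from 0.0 (shut) to 1.0 (fully open); "grasp_force": force on a finger pad.
Only numpy, scipy, OpenCV 4.12 (cv2) and the standard library are available. Lean on these libraries where they do the work, as an engineer would, in place of code of your own. Each camera call takes 0.05 s, during which the arm holds its last target. There are 200 camera calls.

TASK

Put the three non-slip foot rings from the drying mat away on the spindle in the drawer, the wide blue one first, then the middle orange one, then the small yellow one on top. Feel each ring over the off-centre post and ease it down past the spring catch, gently and without forcing it, until it lies flat and fully home on the foot or on the ring below. Let go, and leave everything else where it is.

Things in the scene. Friction and masses are not known exactly. Their poses are not given: they have to be found in the camera images.
- spindle: Spindle fixed in the drawer: round wooden foot 96 mm across, 20 mm high, with an upright steel post standing off-centre on it. Origin: centre of the foot's underside, z up. Neither foot nor post may ever be loaded with more than 35 N.
- spindle_seat (a point): Centre of the foot's flat top, 20 mm above the spindle's origin; the rings lie on this top. The post's axis is NOT here but 11 mm to one side, in any direction: different every time, not reported, fixed during a run. The rings have only 1 mm radial clearance on the post, so its place must be found by feel (or sight).
- spindle_tip (a point): Height of the post's tip, 62 mm above the seat, on the foot's axis (not on the post's, see the seat). Post: 18 mm diameter up to 52 mm above the seat, then a cone narrowing to a blunt tip of 7 mm. A ring lowered less than about 7 mm off-centre catches on the cone and is pushed sideways towards the post's axis; farther off it sits on the tip.
- spindle_catch (a point): Height of the spring catch, 43.5 mm above the seat, on the foot's axis. On two opposite sides of the post a bowed copper leaf sticks out, 3 mm at this height, tapering to nothing 9 mm above and below. Pushing a ring down past it takes roughly 6 to 12 N; then the ring moves freely down.
- wide_ring_centre (a point): The wide flat blue plastic ring lying flat on the drying mat: 62 mm outer diameter, 20 mm bore, 12 mm thick, 40 g or so. This point is the centre of the ring, half-way up; z is the ring's axis. Grip it across the outside, with the fingertips at least 2 mm above its underside so that they clear the ring below.
- middle_ring_centre (a point): The middle flat orange plastic ring lying flat on the drying mat: 52 mm outer diameter, 20 mm bore, 12 mm thick, 30 g or so. This point is the centre of the ring, half-way up; z is the ring's axis. Grip it across the outside, with the fingertips at least 2 mm above its underside so that they clear the ring below.
- small_ring_centre (a point): The small flat yellow plastic ring lying flat on the drying mat: 42 mm outer diameter, 20 mm bore, 12 mm thick, 20 g or so. This point is the centre of the ring, half-way up; z is the ring's axis. Grip it across the outside, with the fingertips at least 2 mm above its underside so that they clear the ring below.
- drawer: Shallow white drawer, lifted out and set on the worktop, 400 mm (x) by 500 mm (y), walls 48 mm high, inner floor of grey ribbed silicone 8 mm above the worktop; origin under its middle. It does not move.
- outer_bowl: Outer of the two nested orange bowls in the drawer, 124 mm across, 45 mm high; origin under its middle. To be left alone.
- inner_bowl: Inner orange bowl, 104 mm across, standing in the outer one; origin under its middle. To be left alone.
- steel_plate: Stainless plate with raised rim in the drawer, 144 mm across, 16 mm high; origin under its middle. To be left alone.
- sippy_cup: Clear sippy cup with white screw-top lid and spout in the drawer, 70 mm across, 101 mm high; origin under its middle. To be left alone.
- wooden_spoon: Small wooden spoon in the drawer, 130 mm long; origin under its middle. To be left alone.
- cup_lid: Spare green cup lid lying on the drying mat among the rings: solid disc 60 mm across, 18 mm high, with a spout up to 35 mm; origin under its middle. Not a ring, to be left alone.
Things that resemble listed ones, but are neither listed nor needed, are in the scene too. Of the things that look like the part that bears middle_ring_centre, the largest one is meant.

How it is judged:
By the outcome, as a careful person would: the job done as asked, in the order asked, and still so for the second after the job is handed in, with the robot touching nothing.
It also fails if it takes over 72 s, if anything falls off the work surface, if the arm or the gripper's body presses on something with over 40 N, if the wrist force passes 120 N, or if a joint passes its speed limit or range.

## Working session

There is one attempt and no reset: what is moved stays moved. The work goes in short steps, Python scripts to look and compute and a tool call to move; the robot and the scene stay as the last step left them, time stands still between calls to the robot, and variables do not carry over. Pictures are saved under pics/ and viewed, at most 10 in all, crops included, and the job is handed in when it is done.

Besides the shell and the picture viewer there is one more tool, called after "Emit:" in YAML: its name, and indented under it one key for each argument. drive_tool: Moves the arm, as the interface text tells. Its arguments: {"type":"object","properties":{"deltas":{"type":"array"},"grip_force":{"type":"number"}},"required":["deltas"]}

```bash
mkdir -p pics; ls
cat > h.py <<'E'
import numpy as np, cv2
from station import bot, optics
def ray(m,u,v):
    M=np.array(m["cam_to_world"]); d=np.array([(u-m["cx"])/m["fx"],-(v-m["cy"])/m["fy"],-1.0])
    return M[:3,3],M[:3,:3]@d
def at_z(m,u,v,z):
    o,d=ray(m,u,v); return o+d*(z-o[2])/d[2]
def proj(m,p):
    M=np.array(m["cam_to_world"]); c=M[:3,:3].T@(np.array(p)-M[:3,3])
    return m["cx"]-m["fx"]*c[0]/c[2], m["cy"]+m["fy"]*c[1]/c[2]
E
python3 - <<'E'
from h import *
print(bot.get_obs())
for n in ["scene","side","wrist"]:
    m=optics.camera_model(n); print(n,m)
    cv2.imwrite(f"pics/{n}0.png",optics.read_camera(n))
E
```

```text
pics
{'t': 0.0, 'q': array([-0.10812088,  0.47787259,  0.02237847,  1.5564427 , -0.01150618,
        1.10931755, -0.08310226]), 'joint_vel': array([-0.00038873, -0.00287169,  0.00143715, -0.00113041,  0.00073193,
       -0.0003429 ,  0.0006181 ]), 'joint_torque': array([-5.45967814e-04, -5.96443820e+01,  1.60769675e+00, -2.81194621e+01,
        1.24063640e-02,  9.39900521e-03,  2.20753498e-05]), 'eef_pos': array([ 6.74541236e-01, -1.22977757e-05,  3.02881441e-01]), 'tool_rot': array([-6.18038384e-04,  7.07105350e-01,  7.07107566e-01, -7.29013365e-04]), 'contact_force': array([0.4412732 , 0.26162444, 0.43679322]), 'torque': array([ 0.0238214 , -0.02270415, -0.01575932]), 'grasp_force': 0.0, 'gripper_width': 0.9993021012881433}
scene {'fx': 416.72170770997303, 'fy': 416.72170770997303, 'cx': 271.4784719265092, 'cy': 217.4377687194793, 'cam_to_world': array([[-0.09855063, -0.79658946,  0.59643357,  1.16275668],
       [ 0.99513103, -0.07974302,  0.05792488,  0.06454703],
       [ 0.00141906,  0.59923809,  0.80056961,  0.82764467],
       [ 0.        ,  0.        ,  0.        ,  1.        ]])}
side {'fx': 486.8907627917225, 'fy': 486.8907627917225, 'cx': 283.86619540245135, 'cy': 204.8310695132584, 'cam_to_world': array([[ 0.83281914,  0.35754557, -0.42257951,  0.08798176],
       [-0.55325957,  0.56217712, -0.61470378, -0.67698906],
       [ 0.01777992,  0.74573323,  0.66600737,  0.87720057],
       [ 0.        ,  0.        ,  0.        ,  1.        ]])}
wrist {'fx': 332.0163396289954, 'fy': 332.0163396289954, 'cx': 273.6222136349459, 'cy': 212.17199341978653, 'cam_to_world': array([[ 9.99999060e-01, -9.14357361e-04,  1.02177216e-03,
         6.74441502e-01],
       [ 6.12767838e-04,  9.64650819e-01,  2.63530684e-01,
         6.52273890e-02],
       [-1.22661457e-03, -2.63529811e-01,  9.64650473e-01,
         3.72543233e-01],
       [ 0.00000000e+00,  0.00000000e+00,  0.00000000e+00,
         1.00000000e+00]])}
```

View pics/scene0.png

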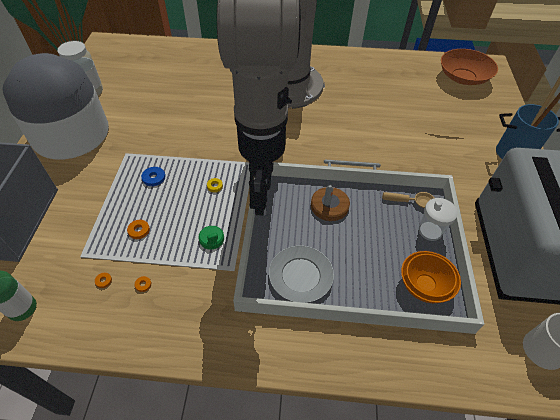

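View pics/side0.png

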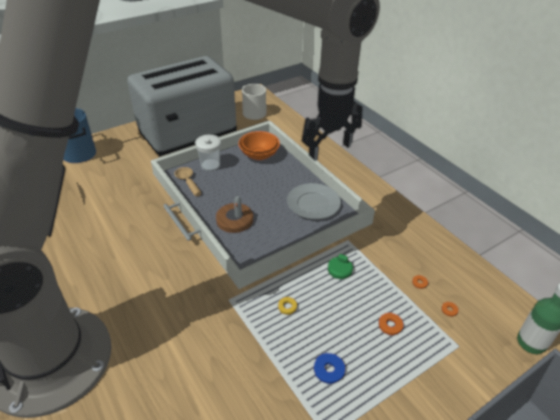

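The scene view shows the blue ring at (153,176), the yellow at (215,185), the orange on the mat at (138,229) with two smaller orange decoys off it at (103,281) and (143,284), and the spindle at (330,203). The side view shows the same things at (330,368), (288,305), (391,323) and (235,215).

```bash
cat >> h.py <<'E'
HSV={"blue":((105,150,40),(125,255,255)),"orange":((5,170,80),(14,255,255)),"yellow":((21,150,80),(32,255,255))}
def blobs(img,c):
    h=cv2.cvtColor(img,cv2.COLOR_BGR2HSV); k=cv2.inRange(h,*HSV[c])
    cs,_=cv2.findContours(k,cv2.RETR_EXTERNAL,cv2.CHAIN_APPROX_NONE)
    out=[]
    for q in cs:
        if len(q)>20:
            (x,y),(a,b),_=cv2.fitEllipse(cv2.convexHull(q)); out.append((round(x,1),round(y,1),round(a,1),round(b,1)))
    return out
def tri(m1,p1,m2,p2):
    o1,d1=ray(m1,*p1);o2,d2=ray(m2,*p2)
    A=np.c_[d1,-d2]; s=np.linalg.lstsq(A,o2-o1,rcond=None)[0]
    a,b=o1+d1*s[0],o2+d2*s[1]; return (a+b)/2,np.linalg.norm(a-b)
E
python3 - <<'E'
from h import *
for n in ["scene","side"]:
    im=cv2.imread(f"pics/{n}0.png")
    for c in HSV: print(n,c,blobs(im,c))
S,D=optics.camera_model("scene"),optics.camera_model("side")
for nm,a,b in [("blue",(153,176),(330,368)),("orange",(138,229),(391,323)),("yellow",(215,185),(288,305)),("foot",(330,204),(235,217)),("tip",(331,189),(238,199))]:
    print(nm,tri(S,a,D,b))
im=np.vstack([cv2.resize(cv2.imread("pics/scene0.png")[160:240,290:370],None,fx=5,fy=5,interpolation=2),cv2.resize(cv2.imread("pics/side0.png")[180:240,195:275],None,fx=5,fy=5,interpolation=2)])
im=np.hstack([im[:400],np.vstack([im[400:],np.zeros((100,400,3),np.uint8)])])
cv2.imwrite("pics/sp.png",im); cv2.imwrite("pics/w0.png",optics.read_camera("wrist"))
E
```

```text
scene blue [(152.9, 176.0, 19.0, 23.9), (446.4, 44.9, 12.6, 62.2), (416.5, 44.2, 4.7, 17.1)]Traceback (most recent call last):
  File "<stdin>", line 4, in <module>
  File "h.py", line 18, in blobs
    (x,y),(a,b),_=cv2.fitEllipse(cv2.convexHull(q)); out.append((round(x,1),round(y,1),round(a,1),round(b,1)))
                  ~~~~~~~~~~~~~~^^^^^^^^^^^^^^^^^^^
cv2.error: OpenCV(4.12.0) /io/opencv/modules/imgproc/src/shapedescr.cpp:361: error: (-201:Incorrect size of input array) There should be at least 5 points to fit the ellipse in function 'fitEllipseNoDirect'
```

```bash
sed -i 's/if len(q)>20:/if len(cv2.convexHull(q))>7:/' h.py
python3 - <<'E'
from h import *
for n in ["scene","side"]:
    im=cv2.imread(f"pics/{n}0.png")
    for c in HSV: print(n,c,[b for b in blobs(im,c) if b[2]>8])
S,D=optics.camera_model("scene"),optics.camera_model("side")
for nm,a,b in [("blue",(153,176),(330,368)),("orange",(138,229),(391,323)),("yellow",(215,185),(288,305)),("foot",(330,204),(235,217)),("tip",(331,189),(238,199))]:
    print(nm,tri(S,a,D,b))
im=np.vstack([cv2.resize(cv2.imread("pics/scene0.png")[160:240,290:370],None,fx=5,fy=5,interpolation=2),cv2.resize(cv2.imread("pics/side0.png")[180:240,195:275],None,fx=5,fy=5,interpolation=2)])
im=np.hstack([im[:400],np.vstack([im[400:],np.zeros((100,400,3),np.uint8)])])
cv2.imwrite("pics/sp.png",im)
E
```

```text
scene blue [(152.9, 176.0, 19.0, 23.9), (446.4, 44.9, 12.6, 62.2)]
scene orange [(434.4, 294.7, 10.7, 30.9), (411.6, 283.8, 13.1, 21.7), (432.3, 267.5, 26.8, 47.9), (138.9, 231.5, 12.8, 20.6), (487.3, 68.9, 17.8, 23.0), (461.5, 62.8, 29.7, 40.4)]
scene yellow [(214.2, 184.6, 14.0, 15.8)]
side blue [(329.1, 367.8, 27.8, 30.5)]
side orange [(390.4, 323.6, 18.7, 22.6), (449.6, 308.8, 11.8, 15.4), (419.7, 281.6, 10.9, 13.8), (258.8, 144.5, 25.7, 37.5)]
side yellow [(287.2, 305.3, 15.4, 16.7)]
blue (array([ 0.44934291, -0.32116696,  0.00995118]), np.float64(0.002674432530728168))
orange (array([ 0.62095921, -0.31007245,  0.0108703 ]), np.float64(0.0013636980869919102))
yellow (array([ 0.46432723, -0.15230034,  0.0099041 ]), np.float64(0.0028614566824066347))
foot (array([0.50204924, 0.14669176, 0.01590137]), np.float64(0.000568832108856375))
tip (array([0.50946462, 0.14075653, 0.07956075]), np.float64(0.0035410625106860553))
```

View pics/sp.png

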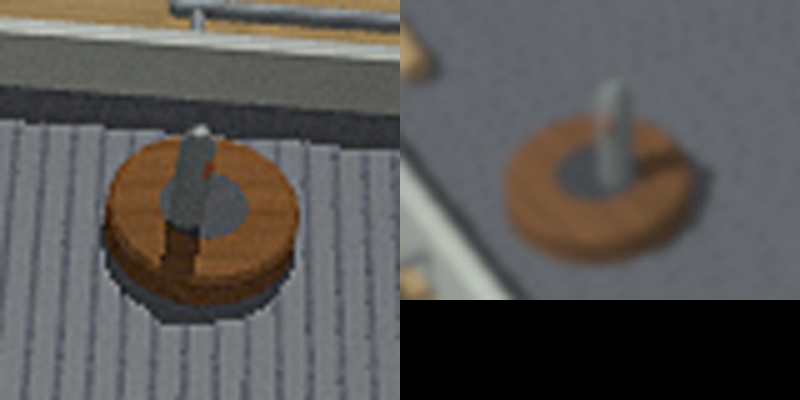

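The crops show the wooden foot with a grey disc round its middle. The post stands nearer the scene camera's left: the tip is at about scene (330,186) and side (237,197). Next I go above the blue ring and turn the jaws to world y.

Emit:
drive_tool:
  deltas:
    - {"gripper":0,"offset":[-0.321,-0.226,0.1],"angular":[0,0,1]}
    - {"gripper":0,"offset":[-0.321,-0.226,0.1],"angular":[0,0,1]}
    - {"gripper":0,"offset":[-0.321,-0.226,0.1],"angular":[0,0,1]}
    - {"gripper":0,"offset":[-0.321,-0.226,0.1],"angular":[0,0,1]}
    - {"gripper":0,"offset":[-0.321,-0.226,0.1],"angular":[0,0,1]}
  grip_force: 50

```text
t: 0.65
eef_pos: [0.5341, -0.1994, 0.2417]
tool_rot: [0.0, 0.918, 0.396, 0.0]
contact_force: [1.6, -1.3, -0.5]
gripper_width: 0.998
grasp_force: 0.0
```

```bash
cat >> h.py <<'E'
from scipy.spatial.transform import Rotation as R
def go(p):
    """offset (tool axes) and turn (45 deg units) to bring tool straight down, x along world x"""
    o=bot.get_obs(); w,x,y,z=o["tool_rot"]; r=R.from_quat([x,y,z,w])
    d=r.inv().apply(np.array(p)-o["eef_pos"]); a=(r.inv()*R.from_quat([1,0,0,0])).as_rotvec()/(np.pi/4)
    print("t",round(o["t"],2),"eef",o["eef_pos"].round(4),"off",d.round(4),"ang",a.round(3),"F",o["contact_force"].round(1))
E
python3 -c "
from h import *
go([.449,-.321,.2])
S,D=optics.camera_model('scene'),optics.camera_model('side')
print(at_z(S,330,186,.09),at_z(D,237.4,197,.09),at_z(S,330.8,201.5,.028),at_z(D,234.8,214.5,.028))
"
```

```text
t 0.65 eef [ 0.5341 -0.1994  0.2417] off [-0.1468  0.0215  0.0417] ang [ 0.    -0.     1.037] F [ 1.6 -1.3 -0.5]
[0.5079397  0.13859698 0.09      ] [0.50678785 0.13522563 0.09      ] [0.50353034 0.14753555 0.028     ] [0.50045013 0.14320762 0.028     ]
```

Emit:
drive_tool:
  deltas:
    - {"gripper":0,"offset":[-0.147,0.021,0.042],"angular":[0,0,1]}
    - {"gripper":0,"offset":[-0.147,0.021,0.042],"angular":[0,0,1]}
    - {"gripper":0,"offset":[-0.147,0.021,0.042],"angular":[0,0,1]}
    - {"gripper":0,"offset":[-0.147,0.021,0.042],"angular":[0,0,1]}
    - {"gripper":0,"offset":[-0.147,0.021,0.042],"angular":[0,0,1]}

```text
t: 1.15
eef_pos: [0.4485, -0.322, 0.1996]
tool_rot: [0.0, 1.0, 0.03, -0.001]
contact_force: [0.4, 0.5, -1.0]
gripper_width: 1.001
grasp_force: 0.0
```

Emit:
drive_tool:
  deltas:
    - {"gripper":0,"offset":[0,0,0],"angular":[0,0,0.08]}
    - {"gripper":0,"offset":[0,0,0],"angular":[0,0,0.08]}
    - {"gripper":0,"offset":[0,0,0],"angular":[0,0,0.08]}

```text
t: 1.45
eef_pos: [0.4508, -0.3198, 0.2001]
tool_rot: [-0.0, 1.0, 0.005, -0.0]
contact_force: [0.4, -0.1, 0.6]
gripper_width: 1.001
grasp_force: 0.0
```

```bash
python3 -c "
from h import *
go([.449,-.321,.2])
m=optics.camera_model('wrist'); im=optics.read_camera('wrist'); cv2.imwrite('pics/wb.png',im)
b=[b for b in blobs(im,'blue') if b[2]>30]; print(b,[at_z(m,*q[:2],.013).round(4) for q in b])
"
```

```text
t 1.45 eef [ 0.4508 -0.3198  0.2001] off [-0.0018  0.0012  0.0001] ang [-0.     0.     0.013] F [ 0.4 -0.1  0.6]
[(274.8, 209.5, 75.3, 76.0)] [array([ 0.4493, -0.3221,  0.013 ])]
```

View pics/wb.png

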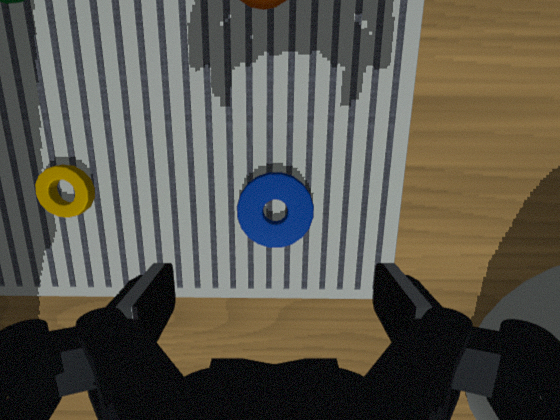

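The wrist view shows the blue ring at (275,210), which puts it at (0.4493, -0.3221). The yellow ring is at (65,191). The jaws straddle the blue ring along y.

Emit:
drive_tool:
  deltas:
    - {"gripper":0,"offset":[-0.0015,0.0023,0.05],"angular":[0,0,0.013]}
    - {"gripper":0,"offset":[-0.0015,0.0023,0.09],"angular":[0,0,0.013]}
    - {"gripper":0,"offset":[-0.0015,0.0023,0.115],"angular":[0,0,0.013]}
    - {"gripper":0,"offset":[-0.0015,0.0023,0.124],"angular":[0,0,0.013]}
    - {"gripper":0,"offset":[-0.0015,0.0023,0.124],"angular":[0,0,0.013]}

```text
t: 2.0
eef_pos: [0.4488, -0.322, 0.0754]
tool_rot: [-0.001, 1.0, -0.001, -0.001]
contact_force: [0.6, 0.5, -0.1]
gripper_width: 0.998
grasp_force: 0.0
```

Emit:
drive_tool:
  deltas:
    - {"gripper":255,"offset":[0,0,0],"angular":[0,0,0]}
    - {"gripper":255,"offset":[0,0,0],"angular":[0,0,0]}
    - {"gripper":255,"offset":[0,0,0],"angular":[0,0,0]}
    - {"gripper":255,"offset":[0,0,0],"angular":[0,0,0]}
    - {"gripper":255,"offset":[0,0,0],"angular":[0,0,0]}

```text
t: 2.5
eef_pos: [0.4501, -0.3229, 0.0786]
tool_rot: [0.001, 1.0, -0.001, 0.002]
contact_force: [-2.3, 1.2, 10.8]
gripper_width: 0.695
grasp_force: 51.1
```

The fingertips met the mat while closing (10.8 N up, tool lifted 3 mm). I'll open, rise 8 mm and grip again.

Emit:
drive_tool:
  deltas:
    - {"gripper":20,"offset":[0,0,0],"angular":[0,0,0]}
    - {"gripper":20,"offset":[0,0,-0.008],"angular":[0,0,0]}
    - {"gripper":20,"offset":[0,0,-0.008],"angular":[0,0,0]}
    - {"gripper":20,"offset":[0,0,-0.008],"angular":[0,0,0]}

```text
t: 2.9
eef_pos: [0.4496, -0.3224, 0.0848]
tool_rot: [0.0, 1.0, -0.001, 0.001]
contact_force: [0.0, 0.2, 0.6]
gripper_width: 0.919
grasp_force: 0.0
```

Emit:
drive_tool:
  deltas:
    - {"gripper":255,"offset":[0,0,0],"angular":[0,0,0]}
    - {"gripper":255,"offset":[0,0,0],"angular":[0,0,0]}
    - {"gripper":255,"offset":[0,0,0],"angular":[0,0,0]}
    - {"gripper":255,"offset":[0,0,0],"angular":[0,0,0]}

```text
t: 3.3
eef_pos: [0.4528, -0.3255, 0.0886]
tool_rot: [0.002, 1.0, -0.002, 0.005]
contact_force: [-2.4, 9.2, 41.3]
gripper_width: 0.241
grasp_force: 19.5
```

Emit:
drive_tool:
  deltas:
    - {"gripper":0,"offset":[0,0,-0.03],"angular":[0,0,0]}
    - {"gripper":0,"offset":[0,0,-0.05],"angular":[0,0,0]}
    - {"gripper":0,"offset":[0,0,-0.09],"angular":[0,0,0]}
    - {"gripper":0,"offset":[0,0,-0.11],"angular":[0,0,0]}
    - {"gripper":0,"offset":[0,0,-0.11],"angular":[0,0,0]}

```text
t: 3.8
eef_pos: [0.4505, -0.3233, 0.1969]
tool_rot: [0.001, 1.0, -0.001, 0.002]
contact_force: [0.3, -1.3, 0.1]
gripper_width: 1.0
grasp_force: 0.0
```

```bash
python3 -c "
from h import *
go([.449,-.321,.2])
m=optics.camera_model('wrist'); im=optics.read_camera('wrist'); cv2.imwrite('pics/wb2.png',im)
b=[b for b in blobs(im,'blue') if b[2]>30]; print(b,[at_z(m,*q[:2],.013).round(4) for q in b])
S,D=optics.camera_model('scene'),optics.camera_model('side'); d=optics.read_camera('side'); s=optics.read_camera('scene')
cv2.imwrite('pics/d2.png',cv2.resize(d[320:420,270:390],None,fx=5,fy=5,interpolation=2))
bs=[b for b in blobs(s,'blue') if b[2]>10 and b[0]<300];bd=[b for b in blobs(d,'blue') if b[2]>10];print(bs,bd, tri(S,bs[0][:2],D,bd[0][:2]), tri(m,b[0][:2],D,bd[0][:2]))
"
```

```text
t 3.8 eef [ 0.4505 -0.3233  0.1969] off [-0.0015 -0.0023 -0.0031] ang [ 0.003 -0.006 -0.003] F [ 0.3 -1.3  0.1]
[(272.4, 211.5, 75.8, 76.6)] [array([ 0.4492, -0.3242,  0.013 ])]
[(152.1, 175.8, 19.0, 23.6)] [(329.7, 368.8, 28.0, 30.1)] (array([ 0.44828705, -0.32300472,  0.00996062]), np.float64(0.000817137799229865)) (array([ 0.44837356, -0.32390335,  0.01060315]), np.float64(0.0006271655482500919))
```

View pics/d2.png

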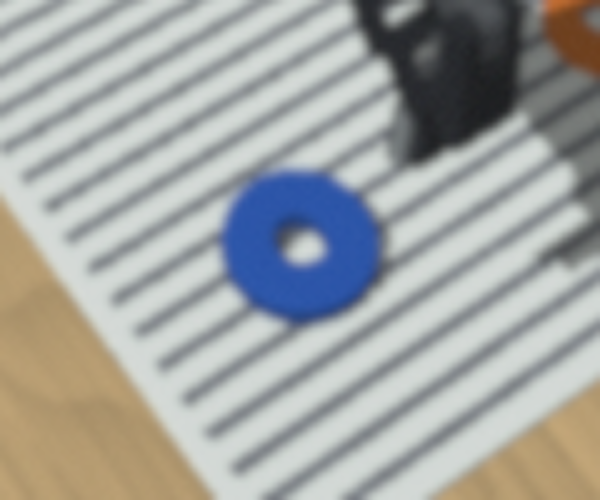

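The crop shows the blue ring flat and unharmed, now at about (0.449, -0.324). The tips had only caught its rounded top edge, so I go about 6 mm lower than in the first try.

Emit:
drive_tool:
  deltas:
    - {"gripper":0,"offset":[-0.0015,0.0007,0.05],"angular":[0,0,0]}
    - {"gripper":0,"offset":[-0.0015,0.0007,0.09],"angular":[0,0,0]}
    - {"gripper":0,"offset":[-0.0015,0.0007,0.115],"angular":[0,0,0]}
    - {"gripper":0,"offset":[-0.0015,0.0007,0.127],"angular":[0,0,0]}
    - {"gripper":30,"offset":[-0.0015,0.0007,0.127],"angular":[0,0,0]}

```text
t: 4.45
eef_pos: [0.4465, -0.3248, 0.0672]
tool_rot: [0.0, 1.0, -0.003, -0.001]
contact_force: [-1.1, -0.2, 2.7]
gripper_width: 0.885
grasp_force: 0.7
```

Emit:
drive_tool:
  deltas:
    - {"gripper":255,"offset":[0,0,0],"angular":[0,0,0]}
    - {"gripper":255,"offset":[0,0,0],"angular":[0,0,0]}
    - {"gripper":255,"offset":[0,0,0],"angular":[0,0,0]}
    - {"gripper":255,"offset":[0,0,0],"angular":[0,0,0]}

```text
t: 4.85
eef_pos: [0.4493, -0.3267, 0.0716]
tool_rot: [0.002, 1.0, -0.002, 0.003]
contact_force: [-6.6, -1.3, 37.4]
gripper_width: 0.702
grasp_force: 66.8
```

The width reading of 0.70 matches the ring, so the grip is on it, but now the tips bear on the mat. I'll open a little, rise 4 mm and regrip.

Emit:
drive_tool:
  deltas:
    - {"gripper":50,"offset":[0,0,0],"angular":[0,0,0]}
    - {"gripper":50,"offset":[0,0,-0.004],"angular":[0,0,0]}
    - {"gripper":50,"offset":[0,0,-0.004],"angular":[0,0,0]}

```text
t: 5.15
eef_pos: [0.4478, -0.3231, 0.0716]
tool_rot: [0.0, 1.0, -0.001, 0.0]
contact_force: [-0.6, -0.6, 1.1]
gripper_width: 0.803
grasp_force: 0.2
```

Emit:
drive_tool:
  deltas:
    - {"gripper":255,"offset":[0,0,0],"angular":[0,0,0]}
    - {"gripper":255,"offset":[0,0,0],"angular":[0,0,0]}
    - {"gripper":255,"offset":[0,0,0],"angular":[0,0,0]}

```text
t: 5.45
eef_pos: [0.4478, -0.3231, 0.0718]
tool_rot: [-0.0, 1.0, -0.001, 0.0]
contact_force: [-2.5, 0.2, 11.4]
gripper_width: 0.696
grasp_force: 57.3
```

Emit:
drive_tool:
  deltas:
    - {"gripper":50,"offset":[0,0,0],"angular":[0,0,0]}
    - {"gripper":50,"offset":[0,0,-0.0035],"angular":[0,0,0]}
    - {"gripper":50,"offset":[0,0,-0.0035],"angular":[0,0,0]}

```text
t: 5.75
eef_pos: [0.4477, -0.3227, 0.0747]
tool_rot: [-0.0, 1.0, -0.001, -0.0]
contact_force: [0.6, -0.4, -0.0]
gripper_width: 0.804
grasp_force: 0.0
```

Emit:
drive_tool:
  deltas:
    - {"gripper":255,"offset":[0,0,0],"angular":[0,0,0]}
    - {"gripper":255,"offset":[0,0,0],"angular":[0,0,0]}
    - {"gripper":255,"offset":[0,0,0],"angular":[0,0,0]}

```text
t: 6.05
eef_pos: [0.4478, -0.3228, 0.0753]
tool_rot: [-0.0, 1.0, -0.001, 0.0]
contact_force: [-2.2, 1.5, 9.6]
gripper_width: 0.69
grasp_force: 51.8
```

Good grip: 52 N, width 0.69, tool at z 0.0753. I'll lift it and carry it to beside the spindle.

Emit:
drive_tool:
  deltas:
    - {"gripper":255,"offset":[0,0,-0.04],"angular":[0,0,0]}
    - {"gripper":255,"offset":[0.006,-0.03,-0.08],"angular":[0,0,0]}
    - {"gripper":255,"offset":[0.012,-0.07,-0.11],"angular":[0,0,0]}
    - {"gripper":255,"offset":[0.018,-0.115,-0.115],"angular":[0,0,0]}
    - {"gripper":255,"offset":[0.024,-0.16,-0.115],"angular":[0,0,0]}

```text
t: 6.55
eef_pos: [0.4728, -0.1617, 0.1911]
tool_rot: [0.0, 1.0, -0.001, 0.002]
contact_force: [1.0, 0.1, -0.4]
gripper_width: 0.688
grasp_force: 55.0
```

Emit:
drive_tool:
  deltas:
    - {"gripper":255,"offset":[0.006,-0.045,0],"angular":[0,0,0]}
    - {"gripper":255,"offset":[0.012,-0.09,0],"angular":[0,0,0]}
    - {"gripper":255,"offset":[0.018,-0.135,0],"angular":[0,0,0]}
    - {"gripper":255,"offset":[0.018,-0.18,0],"angular":[0,0,0]}
    - {"gripper":255,"offset":[0.018,-0.18,0],"angular":[0,0,0]}

```text
t: 7.05
eef_pos: [0.4905, 0.0241, 0.1893]
tool_rot: [-0.001, 1.0, 0.004, -0.0]
contact_force: [-0.0, -0.1, -0.9]
gripper_width: 0.688
grasp_force: 54.9
```

```bash
python3 -c "
from h import *
m=optics.camera_model('wrist'); im=optics.read_camera('wrist'); cv2.imwrite('pics/ws.png',im)
go([.5075,.137,.18]); print(m['cam_to_world'].tolist(), blobs(im,'blue'))
print(proj(m,[.502,.1455,.028]),proj(m,[.5075,.137,.09]))
"
```

```text
t 7.1 eef [0.4903 0.0206 0.1894] off [ 0.0177 -0.1163  0.0095] ang [-0.001  0.001  0.006] F [ 0.2 -0.3 -0.3]
[[0.008920059589775209, 0.9647020097294393, 0.2631928284754204, 0.5567467537342211], [-0.9999578962697211, 0.009172393164770328, 0.00026998418734030394, 0.02322159151251115], [-0.002153653812802187, -0.2631841553505988, 0.9647432104698344, 0.2587742935714615], [0.0, 0.0, 0.0, 1.0]] [(273.7, 271.9, 135.1, 141.3)]
(np.float64(102.35019759905094), np.float64(199.50369214401664)) (np.float64(58.55027013509755), np.float64(216.03726699056546))
```

View pics/ws.png

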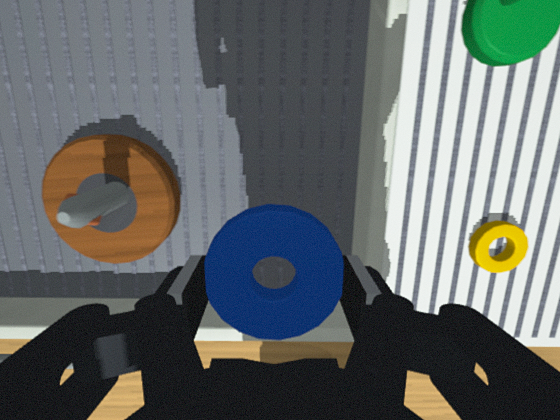

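The wrist view shows the foot at about (111,198) and the post's bright tip at (65,218), leaning out in perspective. The blue ring is centred between the pads at (274,272).

```bash
python3 -c "
from h import *
m=dict(fx=332.0163,fy=332.0163,cx=273.622,cy=212.172,cam_to_world=np.array([[0.00892006,0.9647020,0.26319283,0.55674675],[-0.9999579,0.00917239,0.00026998,0.02322159],[-0.00215365,-0.26318416,0.96474321,0.25877429],[0,0,0,1]]))
print('tip',at_z(m,66,218,.089)); print('ring',at_z(m,274,272,.1894-.0723+.009))
im=cv2.imread('pics/ws.png'); h=cv2.cvtColor(im,cv2.COLOR_BGR2HSV)
k=cv2.inRange(h,(3,100,60),(18,255,255)); k[:,200:]=0
c=max(cv2.findContours(k,0,cv2.CHAIN_APPROX_NONE)[0],key=cv2.contourArea); e=cv2.fitEllipse(cv2.convexHull(c)); print(e,at_z(m,*e[0],.028),at_z(m,*e[0],.02))
cv2.imwrite('pics/tip.png',cv2.resize(im[120:280,30:200],None,fx=3.6,fy=3.6,interpolation=2))
go([.5,.1,.18])
"
```

```text
tip [0.50615593 0.13387141 0.089     ]
ring [0.49353979 0.02277883 0.1261    ]
((110.57344818115234, 197.2721710205078), (126.53775787353516, 139.80288696289062), 114.83706665039062) [0.50368843 0.13942697 0.028     ] [0.50184912 0.14345534 0.02      ]
t 7.1 eef [0.4903 0.0206 0.1894] off [ 0.01   -0.0793  0.0094] ang [-0.001  0.001  0.006] F [ 0.2 -0.3 -0.3]
```

View pics/tip.png

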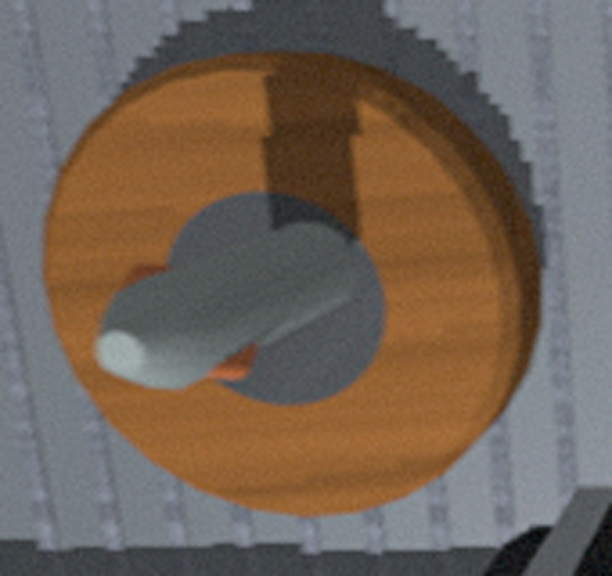

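The tip is at about wrist (63,218) and the foot's disc at (107,202). Both cameras agree within 3 mm, which puts the tool target for the post at about (0.5055, 0.136).

Emit:
drive_tool:
  deltas:
    - {"gripper":255,"offset":[0.005,-0.04,0],"angular":[0,0,0.006]}
    - {"gripper":255,"offset":[0.01,-0.085,0],"angular":[0,0,0.006]}
    - {"gripper":255,"offset":[0.015,-0.116,0.006],"angular":[0,0,0.006]}
    - {"gripper":255,"offset":[0.015,-0.116,0.012],"angular":[0,0,0.006]}
    - {"gripper":255,"offset":[0.015,-0.116,0.012],"angular":[0,0,0.006]}

```text
t: 7.6
eef_pos: [0.5052, 0.1319, 0.1767]
tool_rot: [0.001, 1.0, -0.003, -0.001]
contact_force: [-0.6, -0.5, -0.5]
gripper_width: 0.694
grasp_force: 54.9
```

```bash
python3 -c "
from h import *
go([.5055,.1363,.172])
a=optics.read_camera('scene')[140:230,280:380];b=optics.read_camera('side')[150:240,185:285]
cv2.imwrite('pics/hov.png',cv2.resize(np.hstack([a,b]),None,fx=4,fy=4,interpolation=2))
"
```

```text
t 7.6 eef [0.5052 0.1319 0.1767] off [ 0.0003 -0.0044  0.0047] ang [ 0.002  0.002 -0.009] F [-0.6 -0.5 -0.5]
```

View pics/hov.png

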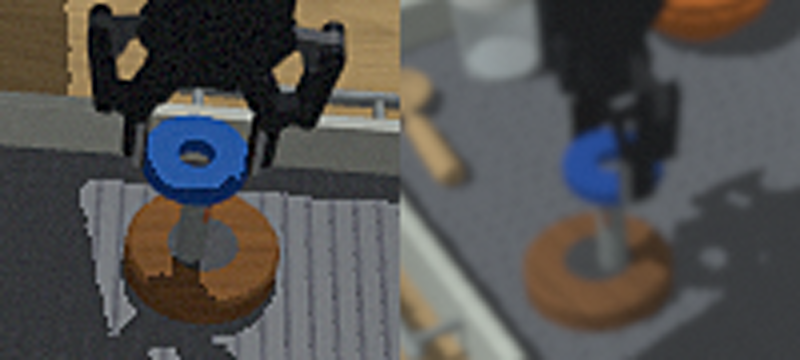

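The ring hangs over the post in both views (scene crop bore at (197,152), post at x≈193). I'll lower it in feeling steps.

Emit:
drive_tool:
  deltas:
    - {"gripper":255,"offset":[0,0,0.006],"angular":[0,0,0]}
    - {"gripper":255,"offset":[0,0,0.01],"angular":[0,0,0]}
    - {"gripper":255,"offset":[0,0,0.013],"angular":[0,0,0]}

```text
t: 8.0
eef_pos: [0.5056, 0.1321, 0.1643]
tool_rot: [0.0, 1.0, -0.004, -0.0]
contact_force: [0.6, -0.9, 0.0]
gripper_width: 0.692
grasp_force: 55.0
```

Emit:
drive_tool:
  deltas:
    - {"gripper":255,"offset":[0,0,0.002],"angular":[0,0,0]}
    - {"gripper":255,"offset":[0,0,0.003],"angular":[0,0,0]}
    - {"gripper":255,"offset":[0,0,0.003],"angular":[0,0,0]}

```text
t: 8.3
eef_pos: [0.5057, 0.1329, 0.1616]
tool_rot: [0.0, 1.0, -0.003, -0.0]
contact_force: [-0.1, -0.1, -1.1]
gripper_width: 0.691
grasp_force: 54.9
```

Emit:
drive_tool:
  deltas:
    - {"gripper":255,"offset":[0,-0.0035,0],"angular":[0,0,0]}
    - {"gripper":255,"offset":[0,-0.0035,0.002],"angular":[0,0,0]}
    - {"gripper":255,"offset":[0,-0.0035,0.003],"angular":[0,0,0]}

```text
t: 8.6
eef_pos: [0.5058, 0.1367, 0.1586]
tool_rot: [-0.0, 1.0, -0.003, 0.0]
contact_force: [-0.3, -0.6, -0.7]
gripper_width: 0.69
grasp_force: 54.9
```

Emit:
drive_tool:
  deltas:
    - {"gripper":255,"offset":[0,0,0.0015],"angular":[0,0,0]}
    - {"gripper":255,"offset":[0,0,0.003],"angular":[0,0,0]}
    - {"gripper":255,"offset":[0,0,0.003],"angular":[0,0,0]}

```text
t: 8.9
eef_pos: [0.5056, 0.1363, 0.1555]
tool_rot: [0.0, 1.0, -0.004, -0.0]
contact_force: [-0.1, -0.1, -1.1]
gripper_width: 0.689
grasp_force: 55.0
```

Emit:
drive_tool:
  deltas:
    - {"gripper":255,"offset":[0,0,0.0015],"angular":[0,0,0]}
    - {"gripper":255,"offset":[0,0,0.003],"angular":[0,0,0]}
    - {"gripper":255,"offset":[0,0,0.003],"angular":[0,0,0]}

```text
t: 9.2
eef_pos: [0.5057, 0.1363, 0.1525]
tool_rot: [0.0, 1.0, -0.004, -0.0]
contact_force: [-0.0, 0.9, -0.0]
gripper_width: 0.689
grasp_force: 55.0
```

Emit:
drive_tool:
  deltas:
    - {"gripper":255,"offset":[0,0,0.0015],"angular":[0,0,0]}
    - {"gripper":255,"offset":[0,0,0.0025],"angular":[0,0,0]}
    - {"gripper":255,"offset":[0,0,0.0025],"angular":[0,0,0]}

```text
t: 9.5
eef_pos: [0.5057, 0.1364, 0.15]
tool_rot: [0.0, 1.0, -0.003, -0.0]
contact_force: [-0.1, 0.3, 0.0]
gripper_width: 0.688
grasp_force: 55.0
```

Emit:
drive_tool:
  deltas:
    - {"gripper":255,"offset":[0,0,0.001],"angular":[0,0,0]}
    - {"gripper":255,"offset":[0,0,0.0025],"angular":[0,0,0]}
    - {"gripper":255,"offset":[0,0,0.0025],"angular":[0,0,0]}

```text
t: 9.8
eef_pos: [0.5057, 0.1364, 0.1475]
tool_rot: [0.0, 1.0, -0.003, -0.0]
contact_force: [0.5, -0.1, -0.7]
gripper_width: 0.693
grasp_force: 55.0
```

Emit:
drive_tool:
  deltas:
    - {"gripper":255,"offset":[0,0,0.001],"angular":[0,0,0]}
    - {"gripper":255,"offset":[0,0,0.0025],"angular":[0,0,0]}
    - {"gripper":255,"offset":[0,0,0.0025],"angular":[0,0,0]}

```text
t: 10.1
eef_pos: [0.5057, 0.1365, 0.1451]
tool_rot: [-0.0, 1.0, -0.003, -0.0]
contact_force: [-0.5, 1.2, -0.1]
gripper_width: 0.691
grasp_force: 55.0
```

Emit:
drive_tool:
  deltas:
    - {"gripper":255,"offset":[0,0,0.001],"angular":[0,0,0]}
    - {"gripper":255,"offset":[0,0,0.0025],"angular":[0,0,0]}
    - {"gripper":255,"offset":[0,0,0.0025],"angular":[0,0,0]}

```text
t: 10.4
eef_pos: [0.5055, 0.1364, 0.1424]
tool_rot: [0.0, 1.0, -0.003, -0.0]
contact_force: [-0.6, 1.0, -1.4]
gripper_width: 0.693
grasp_force: 54.8
```

Emit:
drive_tool:
  deltas:
    - {"gripper":255,"offset":[0,0,0.001],"angular":[0,0,0]}
    - {"gripper":255,"offset":[0,0,0.0025],"angular":[0,0,0]}
    - {"gripper":255,"offset":[0,0,0.0025],"angular":[0,0,0]}

```text
t: 10.7
eef_pos: [0.5055, 0.1364, 0.1398]
tool_rot: [0.0, 1.0, -0.003, -0.0]
contact_force: [-0.9, 1.0, -2.6]
gripper_width: 0.685
grasp_force: 54.7
```

```bash
python3 -c "
from h import *
go([.5055,.1363,.172]); print(bot.get_obs()['torque'])
a=optics.read_camera('scene')[150:230,285:375];b=optics.read_camera('side')[160:240,190:280]
cv2.imwrite('pics/hov2.png',cv2.resize(np.hstack([a,b]),None,fx=4.4,fy=4.4,interpolation=2))
"
```

```text
t 10.7 eef [0.5055 0.1364 0.1398] off [ 0.      0.0001 -0.0322] ang [ 0.     0.001 -0.009] F [-0.9  1.  -2.6]
[ 0.25006285  0.0976275  -0.00411437]
```

View pics/hov2.png

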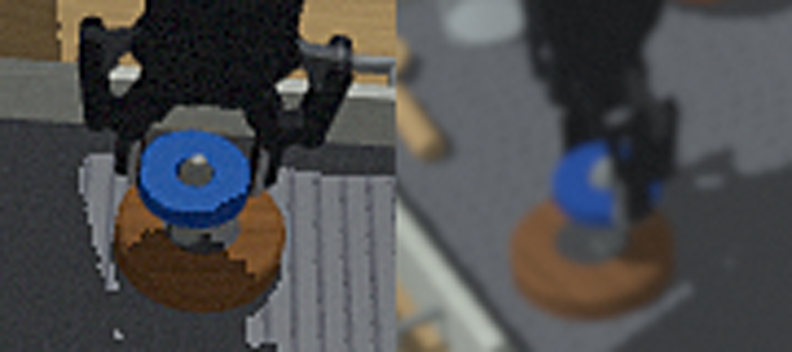

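The post's tip shows inside the blue bore in both crops (scene crop (197,168)), so the ring is threaded. I'll keep easing it down.

Emit:
drive_tool:
  deltas:
    - {"gripper":255,"offset":[0,0,0.001],"angular":[0,0,0]}
    - {"gripper":255,"offset":[0,0,0.002],"angular":[0,0,0]}
    - {"gripper":255,"offset":[0,0,0.002],"angular":[0,0,0]}

```text
t: 11.1
eef_pos: [0.5057, 0.1364, 0.1381]
tool_rot: [0.0, 1.0, -0.003, -0.0]
contact_force: [0.0, 0.9, -1.9]
gripper_width: 0.688
grasp_force: 54.9
```

Emit:
drive_tool:
  deltas:
    - {"gripper":255,"offset":[0,0,0.001],"angular":[0,0,0]}
    - {"gripper":255,"offset":[0,0,0.002],"angular":[0,0,0]}
    - {"gripper":255,"offset":[0,0,0.002],"angular":[0,0,0]}

```text
t: 11.4
eef_pos: [0.5056, 0.1364, 0.136]
tool_rot: [0.0, 1.0, -0.003, -0.0]
contact_force: [-2.0, 1.9, -0.8]
gripper_width: 0.689
grasp_force: 54.9
```

Emit:
drive_tool:
  deltas:
    - {"gripper":255,"offset":[0,0,0.0015],"angular":[0,0,0]}
    - {"gripper":255,"offset":[0,0,0.003],"angular":[0,0,0]}
    - {"gripper":255,"offset":[0,0,0.003],"angular":[0,0,0]}

```text
t: 11.7
eef_pos: [0.5055, 0.1363, 0.1328]
tool_rot: [0.0, 1.0, -0.003, -0.0]
contact_force: [-0.9, 1.7, -2.3]
gripper_width: 0.691
grasp_force: 54.7
```

Emit:
drive_tool:
  deltas:
    - {"gripper":255,"offset":[0,0,0.0015],"angular":[0,0,0]}
    - {"gripper":255,"offset":[0,0,0.003],"angular":[0,0,0]}
    - {"gripper":255,"offset":[0,0,0.003],"angular":[0,0,0]}

```text
t: 12.0
eef_pos: [0.5057, 0.1363, 0.1298]
tool_rot: [0.0, 1.0, -0.003, -0.0]
contact_force: [-1.0, 1.6, -2.2]
gripper_width: 0.689
grasp_force: 54.8
```

Emit:
drive_tool:
  deltas:
    - {"gripper":255,"offset":[-0.0005,-0.0005,0.0015],"angular":[0,0,0]}
    - {"gripper":255,"offset":[-0.0005,-0.0005,0.003],"angular":[0,0,0]}
    - {"gripper":255,"offset":[-0.0005,-0.0005,0.0045],"angular":[0,0,0]}
    - {"gripper":255,"offset":[-0.0005,-0.0005,0.0045],"angular":[0,0,0]}

```text
t: 12.4
eef_pos: [0.5053, 0.1365, 0.1255]
tool_rot: [0.0, 1.0, -0.004, -0.0]
contact_force: [0.5, 0.1, 0.2]
gripper_width: 0.688
grasp_force: 54.9
```

Emit:
drive_tool:
  deltas:
    - {"gripper":255,"offset":[0,0,0.0015],"angular":[0,0,0]}
    - {"gripper":255,"offset":[0,0,0.003],"angular":[0,0,0]}
    - {"gripper":255,"offset":[0,0,0.0045],"angular":[0,0,0]}
    - {"gripper":255,"offset":[0,0,0.0045],"angular":[0,0,0]}

```text
t: 12.8
eef_pos: [0.5052, 0.1368, 0.121]
tool_rot: [0.0, 1.0, -0.004, -0.0]
contact_force: [-0.0, 0.3, 0.1]
gripper_width: 0.691
grasp_force: 54.9
```

Emit:
drive_tool:
  deltas:
    - {"gripper":255,"offset":[0,0,0.003],"angular":[0,0,0]}
    - {"gripper":255,"offset":[0,0,0.006],"angular":[0,0,0]}
    - {"gripper":255,"offset":[0,0,0.009],"angular":[0,0,0]}
    - {"gripper":255,"offset":[0,0,0.009],"angular":[0,0,0]}

```text
t: 13.2
eef_pos: [0.505, 0.1368, 0.1117]
tool_rot: [0.0, 1.0, -0.003, -0.0]
contact_force: [0.0, 0.1, -0.5]
gripper_width: 0.691
grasp_force: 54.9
```

Emit:
drive_tool:
  deltas:
    - {"gripper":255,"offset":[0,0,0.002],"angular":[0,0,0]}
    - {"gripper":255,"offset":[0,0,0.004],"angular":[0,0,0]}
    - {"gripper":255,"offset":[0,0,0.006],"angular":[0,0,0]}
    - {"gripper":255,"offset":[0,0,0.006],"angular":[0,0,0]}

```text
t: 13.6
eef_pos: [0.5051, 0.1369, 0.1059]
tool_rot: [0.0, 1.0, -0.003, -0.0]
contact_force: [-1.0, -0.6, 0.5]
gripper_width: 0.689
grasp_force: 54.9
```

Emit:
drive_tool:
  deltas:
    - {"gripper":255,"offset":[0,0,0.0015],"angular":[0,0,0]}
    - {"gripper":255,"offset":[0,0,0.003],"angular":[0,0,0]}
    - {"gripper":255,"offset":[0,0,0.003],"angular":[0,0,0]}

```text
t: 13.9
eef_pos: [0.5052, 0.1369, 0.103]
tool_rot: [0.0, 1.0, -0.003, -0.0]
contact_force: [-0.2, -0.6, -1.6]
gripper_width: 0.689
grasp_force: 54.9
```

Emit:
drive_tool:
  deltas:
    - {"gripper":255,"offset":[0,0,0.001],"angular":[0,0,0]}
    - {"gripper":255,"offset":[0,0,0.0015],"angular":[0,0,0]}
    - {"gripper":255,"offset":[0,0,0.0015],"angular":[0,0,0]}

```text
t: 14.2
eef_pos: [0.5053, 0.1369, 0.1016]
tool_rot: [0.0, 1.0, -0.004, -0.0]
contact_force: [0.6, -0.0, -0.1]
gripper_width: 0.689
grasp_force: 54.9
```

Emit:
drive_tool:
  deltas:
    - {"gripper":255,"offset":[0,0,0.001],"angular":[0,0,0]}
    - {"gripper":255,"offset":[0,0,0.0015],"angular":[0,0,0]}
    - {"gripper":255,"offset":[0,0,0.0015],"angular":[0,0,0]}

```text
t: 14.5
eef_pos: [0.5052, 0.1369, 0.1001]
tool_rot: [0.0, 1.0, -0.003, -0.0]
contact_force: [-0.4, -0.9, -1.0]
gripper_width: 0.692
grasp_force: 54.9
```

Emit:
drive_tool:
  deltas:
    - {"gripper":255,"offset":[0,0,0.0005],"angular":[0,0,0]}
    - {"gripper":255,"offset":[0,0,0.001],"angular":[0,0,0]}
    - {"gripper":255,"offset":[0,0,0.001],"angular":[0,0,0]}

```text
t: 14.8
eef_pos: [0.5054, 0.1369, 0.0994]
tool_rot: [-0.0, 1.0, -0.004, 0.0]
contact_force: [-2.5, 0.1, 3.9]
gripper_width: 0.688
grasp_force: 55.3
```

Contact at z 0.0994 with 3.9 N: the blue ring is home. I'll release it and rise.

Emit:
drive_tool:
  deltas:
    - {"gripper":255,"offset":[0,0,0.0004],"angular":[0,0,0]}
    - {"gripper":0,"offset":[0,0,0.0004],"angular":[0,0,0]}
    - {"gripper":0,"offset":[0,0,0.0004],"angular":[0,0,0]}
    - {"gripper":0,"offset":[0,0,0],"angular":[0,0,0]}
    - {"gripper":0,"offset":[0,0,-0.02],"angular":[0,0,0]}

```text
t: 15.3
eef_pos: [0.5039, 0.1366, 0.1176]
tool_rot: [0.001, 1.0, -0.003, -0.002]
contact_force: [-0.2, 0.3, -0.3]
gripper_width: 1.001
grasp_force: 0.0
```

Emit:
drive_tool:
  deltas:
    - {"gripper":0,"offset":[0,0,-0.05],"angular":[0,0,0]}
    - {"gripper":0,"offset":[0,0,-0.08],"angular":[0,0,0]}
    - {"gripper":0,"offset":[0.01,0.045,-0.08],"angular":[0,0,0]}
    - {"gripper":0,"offset":[0.02,0.09,-0.08],"angular":[0,0,0]}
    - {"gripper":0,"offset":[0.03,0.135,-0.08],"angular":[0,0,0]}

```text
t: 15.8
eef_pos: [0.5346, 0.0007, 0.1996]
tool_rot: [-0.0, 1.0, -0.003, 0.0]
contact_force: [0.3, 0.1, 0.1]
gripper_width: 1.001
grasp_force: 0.0
```

```bash
python3 -c "
from h import *
m=optics.camera_model('wrist'); im=optics.read_camera('wrist'); go([.621,-.31,.2])
b=[b for b in blobs(im,'blue') if b[2]>30]; print(b)
print([at_z(m,*q[:2],.040).round(4) for q in b]); cv2.imwrite('pics/a1.png',im)
S,D=optics.camera_model('scene'),optics.camera_model('side'); d=optics.read_camera('side'); s=optics.read_camera('scene')
bs=[b for b in blobs(s,'blue') if b[2]>10 and b[1]>100];bd=[b for b in blobs(d,'blue') if b[2]>10];print(bs,bd, tri(S,bs[0][:2],D,bd[0][:2]))
"
```

```text
t 15.85 eef [ 0.5355 -0.009   0.2002] off [0.0903 0.2996 0.0019] ang [ 0.006 -0.004 -0.02 ] F [ 2.2 -7.6  1.5]
[(98.2, 249.8, 76.9, 82.5)]
[array([0.5105, 0.1289, 0.04  ])]
[(326.8, 201.1, 21.2, 25.4)] [(238.2, 213.3, 16.3, 22.8)] (array([0.5074342 , 0.13730335, 0.03321429]), np.float64(0.00024448101931368006))
```

Triangulated, the blue ring is at (0.5074, 0.1373, 0.033), flat at seat height. Next is the orange ring.

Emit:
drive_tool:
  deltas:
    - {"gripper":0,"offset":[0.015,0.047,0],"angular":[0,0,0]}
    - {"gripper":0,"offset":[0.03,0.094,0],"angular":[0,0,0]}
    - {"gripper":0,"offset":[0.045,0.141,0],"angular":[0,0,0]}
    - {"gripper":0,"offset":[0.06,0.188,0],"angular":[0,0,0]}
    - {"gripper":0,"offset":[0.074,0.235,0],"angular":[0,0,0]}

```text
t: 16.45
eef_pos: [0.6077, -0.2337, 0.1988]
tool_rot: [-0.001, 1.0, -0.002, -0.0]
contact_force: [0.9, 0.7, 0.5]
gripper_width: 1.002
grasp_force: 0.0
```

Emit:
drive_tool:
  deltas:
    - {"gripper":0,"offset":[0.011,0.045,0],"angular":[0,0,0]}
    - {"gripper":0,"offset":[0.011,0.065,0],"angular":[0,0,0]}
    - {"gripper":0,"offset":[0.011,0.065,0],"angular":[0,0,0]}

```text
t: 16.75
eef_pos: [0.6165, -0.3022, 0.1988]
tool_rot: [0.001, 1.0, -0.006, -0.0]
contact_force: [-0.2, 0.2, -0.5]
gripper_width: 1.002
grasp_force: 0.0
```

```bash
python3 -c "
from h import *
m=optics.camera_model('wrist'); im=optics.read_camera('wrist'); cv2.imwrite('pics/wo.png',im)
b=[b for b in blobs(im,'orange') if b[2]>20]; print(b)
print([(at_z(m,*q[:2],.013).round(4)) for q in b]); go([.6195,-.31,.2])
d=optics.read_camera('side'); s=optics.read_camera('scene')
h=cv2.cvtColor(im,cv2.COLOR_BGR2HSV); print(h[max(int(b[0][1])-25,0)])if 0 else None
print([q for q in blobs(s,'orange') if q[2]>8],[q for q in blobs(d,'orange') if q[2]>8])
"
```

```text
[]
[]
t 16.8 eef [ 0.617  -0.2993  0.1985] off [ 0.0026  0.0107 -0.0015] ang [-0.     0.001 -0.011] F [-0.6  0.2  0.6]
[(142.4, 283.7, 14.7, 16.8), (423.6, 287.1, 25.4, 43.9), (102.8, 279.8, 14.7, 17.0), (431.2, 265.4, 18.2, 44.9), (138.4, 230.6, 14.9, 21.1), (469.0, 63.5, 27.3, 58.6)] [(390.4, 323.6, 18.6, 22.7), (449.5, 308.9, 11.9, 14.5), (258.8, 144.6, 25.8, 37.6)]
```

```bash
sed -i 's/"orange":((5,170,80),(14,255,255))/"orange":((2,170,40),(18,255,255))/' h.py; python3 -c "
from h import *
go([.6195,-.31,.2])
m=optics.camera_model('wrist'); im=cv2.imread('pics/wo.png')
b=[b for b in blobs(im,'orange') if b[2]>20]; print(b)
print([(at_z(m,*q[:2],.013).round(4)) for q in b])
S,D=optics.camera_model('scene'),optics.camera_model('side')
s,d=[cv2.imread(f'pics/{n}0.png') for n in ('scene','side')]
print([q for q in blobs(s,'orange') if q[2]>8],[q for q in blobs(d,'orange') if q[2]>8])
im=optics.read_camera('wrist'); b=[b for b in blobs(im,'orange') if b[2]>20]; print(b,[(at_z(m,*q[:2],.013).round(4)) for q in b])
"
```

```text
t 16.9 eef [ 0.6178 -0.2963  0.1986] off [ 0.0017  0.0137 -0.0015] ang [-0.003  0.001 -0.006] F [ 0.1 -0.2 -0.7]
[(282.7, 202.9, 63.7, 64.0), (338.1, 9.8, 50.9, 58.3), (210.6, 10.3, 50.8, 59.2)]
[array([ 0.6221, -0.3045,  0.013 ]), array([ 0.7575, -0.3419,  0.013 ]), array([ 0.7576, -0.2549,  0.013 ])]
[(142.4, 283.7, 15.4, 16.8), (102.8, 279.8, 14.8, 17.4), (430.4, 276.9, 49.3, 62.1), (138.0, 228.9, 18.6, 22.2), (315.7, 207.5, 8.6, 17.4), (342.4, 201.3, 12.3, 22.7), (468.2, 66.4, 34.8, 57.0), (25.9, 32.9, 14.0, 19.8), (148.3, 27.3, 18.1, 38.4), (126.1, 18.3, 19.4, 19.8), (158.1, 10.4, 14.7, 22.8), (101.6, 15.8, 30.9, 43.3)] [(390.4, 323.6, 18.7, 22.6), (449.6, 308.8, 11.8, 15.4), (419.7, 281.6, 10.9, 13.8), (258.8, 144.5, 25.7, 37.5)]
[(291.8, 204.7, 63.6, 64.3), (349.8, 11.6, 50.8, 59.5), (222.1, 12.1, 50.7, 58.6)] [array([ 0.6206, -0.3117,  0.013 ]), array([ 0.7564, -0.35  ,  0.013 ]), array([ 0.7565, -0.2627,  0.013 ])]
```

Emit:
drive_tool:
  deltas:
    - {"gripper":0,"offset":[0.0025,0.0147,0.04],"angular":[0,0,-0.006]}
    - {"gripper":0,"offset":[0.0025,0.0147,0.075],"angular":[0,0,-0.006]}
    - {"gripper":0,"offset":[0.0025,0.0147,0.085],"angular":[0,0,-0.006]}
    - {"gripper":0,"offset":[0.0025,0.0147,0.085],"angular":[0,0,-0.006]}
    - {"gripper":0,"offset":[0.0025,0.0147,0.085],"angular":[0,0,-0.006]}

```text
t: 17.45
eef_pos: [0.6207, -0.3128, 0.1156]
tool_rot: [0.0, 1.0, -0.0, 0.001]
contact_force: [0.3, -0.1, -0.1]
gripper_width: 0.998
grasp_force: 0.0
```

```bash
python3 -c "
from h import *
m=optics.camera_model('wrist'); im=optics.read_camera('wrist')
b=[b for b in blobs(im,'orange') if b[2]>30]; print(b,[(at_z(m,*q[:2],.013).round(4)) for q in b]); go([.6203,-.311,.077])
"
```

```text
[(269.1, 246.0, 90.4, 92.2), (350.9, -12.5, 43.0, 55.6), (163.5, -11.9, 40.4, 54.2)] [array([ 0.6209, -0.3118,  0.013 ]), array([ 0.746 , -0.3494,  0.013 ]), array([ 0.7458, -0.2643,  0.013 ])]
t 17.5 eef [ 0.6209 -0.3133  0.1162] off [-0.0007 -0.0024  0.0392] ang [ 0.001 -0.004 -0.002] F [-0.1 -0.2  0.5]
```

Ring measured at (0.6209, -0.3118). I'll descend to z ≈ 0.077 and grip.

Emit:
drive_tool:
  deltas:
    - {"gripper":0,"offset":[-0.0005,-0.0015,0.025],"angular":[0,0,0]}
    - {"gripper":20,"offset":[-0.0005,-0.0015,0.039],"angular":[0,0,0]}
    - {"gripper":60,"offset":[-0.0005,-0.0015,0.039],"angular":[0,0,0]}
    - {"gripper":60,"offset":[-0.0005,-0.0015,0.039],"angular":[0,0,0]}

```text
t: 17.9
eef_pos: [0.6194, -0.3123, 0.0758]
tool_rot: [0.0, 1.0, -0.001, 0.0]
contact_force: [-0.5, 0.1, 0.0]
gripper_width: 0.761
grasp_force: 0.0
```

Emit:
drive_tool:
  deltas:
    - {"gripper":255,"offset":[0,0,0],"angular":[0,0,0]}
    - {"gripper":255,"offset":[0,0,0],"angular":[0,0,0]}
    - {"gripper":255,"offset":[0,0,0],"angular":[0,0,0]}
    - {"gripper":255,"offset":[0,0,0],"angular":[0,0,0]}

```text
t: 18.3
eef_pos: [0.6199, -0.3127, 0.0771]
tool_rot: [0.0, 1.0, -0.001, 0.001]
contact_force: [-1.3, 0.5, 5.5]
gripper_width: 0.577
grasp_force: 51.1
```

Emit:
drive_tool:
  deltas:
    - {"gripper":255,"offset":[0,0,-0.045],"angular":[0,0,0]}
    - {"gripper":255,"offset":[-0.005,-0.02,-0.085],"angular":[0,0,0]}
    - {"gripper":255,"offset":[-0.015,-0.06,-0.108],"angular":[0,0,0]}
    - {"gripper":255,"offset":[-0.027,-0.105,-0.108],"angular":[0,0,0]}
    - {"gripper":255,"offset":[-0.038,-0.15,-0.108],"angular":[0,0,0]}

```text
t: 18.8
eef_pos: [0.5817, -0.1612, 0.1852]
tool_rot: [0.0, 1.0, -0.002, 0.002]
contact_force: [1.2, 0.7, -0.5]
gripper_width: 0.577
grasp_force: 52.0
```

Emit:
drive_tool:
  deltas:
    - {"gripper":255,"offset":[-0.012,-0.045,0],"angular":[0,0,0]}
    - {"gripper":255,"offset":[-0.024,-0.09,0],"angular":[0,0,0]}
    - {"gripper":255,"offset":[-0.036,-0.135,0],"angular":[0,0,0]}
    - {"gripper":255,"offset":[-0.048,-0.18,0],"angular":[0,0,0]}
    - {"gripper":255,"offset":[-0.06,-0.225,0],"angular":[0,0,0]}

```text
t: 19.3
eef_pos: [0.5218, 0.0648, 0.1842]
tool_rot: [-0.0, 1.0, -0.001, 0.001]
contact_force: [0.7, 0.5, -0.3]
gripper_width: 0.573
grasp_force: 52.0
```

Emit:
drive_tool:
  deltas:
    - {"gripper":255,"offset":[-0.008,-0.04,0],"angular":[0,0,0]}
    - {"gripper":255,"offset":[-0.016,-0.065,0],"angular":[0,0,0]}
    - {"gripper":255,"offset":[-0.016,-0.065,0],"angular":[0,0,0]}
    - {"gripper":255,"offset":[-0.016,-0.065,0],"angular":[0,0,0]}
    - {"gripper":255,"offset":[-0.016,-0.065,0],"angular":[0,0,0]}

```text
t: 19.8
eef_pos: [0.5067, 0.1268, 0.1837]
tool_rot: [0.0, 1.0, -0.002, 0.0]
contact_force: [0.5, 0.1, 0.0]
gripper_width: 0.578
grasp_force: 52.0
```

```bash
cat >> h.py <<'E'
def held(c,d=20):
    """held ring by scene+side, post cam position is (.5074,.1373)"""
    S,D=optics.camera_model('scene'),optics.camera_model('side'); s=optics.read_camera('scene'); k=optics.read_camera('side')
    f=lambda q,u,v,w:[b for b in q if b[2]>9 and abs(b[0]-u)<w and abs(b[1]-v)<w]
    a,b=f(blobs(s,c),330,180,35),f(blobs(k,c),236,190,35); print(a,b)
    for x in a:
        for y in b: print(tri(S,x[:2],D,y[:2]))
E
python3 -c "
from h import *
go([.5057,.1369,.18]); held('orange')
"
```

```text
t 19.8 eef [0.5067 0.1268 0.1837] off [-0.001  -0.0101  0.0037] ang [ 0.    -0.001 -0.005] F [0.5 0.1 0. ]
[(325.8, 192.9, 33.8, 48.6)] [(235.2, 190.0, 11.1, 15.0)]
(array([0.51783449, 0.14059329, 0.09199035]), np.float64(0.03043430954020566))
```

Dead reckoning from the blue ring's place is good enough here. I'll correct x and y and lower by feel.

Emit:
drive_tool:
  deltas:
    - {"gripper":255,"offset":[-0.001,-0.0101,0],"angular":[0,0,0]}
    - {"gripper":255,"offset":[-0.001,-0.0101,0],"angular":[0,0,0]}
    - {"gripper":255,"offset":[-0.001,-0.0101,0.008],"angular":[0,0,0]}
    - {"gripper":255,"offset":[-0.001,-0.0101,0.016],"angular":[0,0,0]}
    - {"gripper":255,"offset":[-0.001,-0.0101,0.019],"angular":[0,0,0]}

```text
t: 20.4
eef_pos: [0.5045, 0.1379, 0.1629]
tool_rot: [0.0, 1.0, -0.001, -0.001]
contact_force: [0.3, -0.5, -0.1]
gripper_width: 0.575
grasp_force: 52.0
```

Emit:
drive_tool:
  deltas:
    - {"gripper":255,"offset":[0,0,0.0015],"angular":[0,0,0]}
    - {"gripper":255,"offset":[0,0,0.003],"angular":[0,0,0]}
    - {"gripper":255,"offset":[0,0,0.004],"angular":[0,0,0]}
    - {"gripper":255,"offset":[0,0,0.004],"angular":[0,0,0]}

```text
t: 20.8
eef_pos: [0.5052, 0.1383, 0.1602]
tool_rot: [-0.0, 1.0, -0.001, 0.0]
contact_force: [-0.4, 0.6, 0.6]
gripper_width: 0.579
grasp_force: 52.0
```

Emit:
drive_tool:
  deltas:
    - {"gripper":255,"offset":[0.0004,0.0012,0],"angular":[0,0,0]}
    - {"gripper":255,"offset":[0.0004,0.0012,0.002],"angular":[0,0,0]}
    - {"gripper":255,"offset":[0.0004,0.0012,0.004],"angular":[0,0,0]}
    - {"gripper":255,"offset":[0.0004,0.0012,0.004],"angular":[0,0,0]}

```text
t: 21.2
eef_pos: [0.5054, 0.137, 0.1559]
tool_rot: [0.0, 1.0, -0.001, -0.0]
contact_force: [-0.1, -0.4, -0.0]
gripper_width: 0.575
grasp_force: 52.0
```

Emit:
drive_tool:
  deltas:
    - {"gripper":255,"offset":[0,0,0.001],"angular":[0,0,0]}
    - {"gripper":255,"offset":[0,0,0.002],"angular":[0,0,0]}
    - {"gripper":255,"offset":[0,0,0.003],"angular":[0,0,0]}
    - {"gripper":255,"offset":[0,0,0.003],"angular":[0,0,0]}

```text
t: 21.6
eef_pos: [0.5055, 0.1371, 0.1531]
tool_rot: [0.0, 1.0, -0.001, -0.0]
contact_force: [-0.2, -0.2, -0.2]
gripper_width: 0.578
grasp_force: 52.0
```

Emit:
drive_tool:
  deltas:
    - {"gripper":255,"offset":[0,0,0.001],"angular":[0,0,0]}
    - {"gripper":255,"offset":[0,0,0.002],"angular":[0,0,0]}
    - {"gripper":255,"offset":[0,0,0.003],"angular":[0,0,0]}
    - {"gripper":255,"offset":[0,0,0.003],"angular":[0,0,0]}

```text
t: 22.0
eef_pos: [0.5056, 0.1371, 0.1501]
tool_rot: [-0.0, 1.0, -0.001, 0.0]
contact_force: [0.2, -0.7, 0.7]
gripper_width: 0.575
grasp_force: 52.1
```

Emit:
drive_tool:
  deltas:
    - {"gripper":255,"offset":[0,0,0.001],"angular":[0,0,0]}
    - {"gripper":255,"offset":[0,0,0.002],"angular":[0,0,0]}
    - {"gripper":255,"offset":[0,0,0.003],"angular":[0,0,0]}
    - {"gripper":255,"offset":[0,0,0.003],"angular":[0,0,0]}

```text
t: 22.4
eef_pos: [0.5058, 0.1373, 0.1472]
tool_rot: [-0.0, 1.0, -0.001, 0.0]
contact_force: [2.3, 0.8, 0.3]
gripper_width: 0.58
grasp_force: 52.1
```

Emit:
drive_tool:
  deltas:
    - {"gripper":255,"offset":[0.0003,0,0.001],"angular":[0,0,0]}
    - {"gripper":255,"offset":[0.0003,0,0.002],"angular":[0,0,0]}
    - {"gripper":255,"offset":[0.0003,0,0.002],"angular":[0,0,0]}

```text
t: 22.7
eef_pos: [0.506, 0.137, 0.1453]
tool_rot: [-0.0, 1.0, -0.001, 0.0]
contact_force: [-0.5, -0.1, 2.9]
gripper_width: 0.578
grasp_force: 52.4
```

Emit:
drive_tool:
  deltas:
    - {"gripper":255,"offset":[0,0,0.001],"angular":[0,0,0]}
    - {"gripper":255,"offset":[0,0,0.002],"angular":[0,0,0]}
    - {"gripper":255,"offset":[0,0,0.002],"angular":[0,0,0]}

```text
t: 23.0
eef_pos: [0.5057, 0.137, 0.1428]
tool_rot: [0.0, 1.0, -0.001, -0.0]
contact_force: [1.3, 1.0, -2.0]
gripper_width: 0.575
grasp_force: 51.9
```

The catch is passed (+2.9 N, then -2.0 N). On down.

Emit:
drive_tool:
  deltas:
    - {"gripper":255,"offset":[0,0,0.002],"angular":[0,0,0]}
    - {"gripper":255,"offset":[0,0,0.004],"angular":[0,0,0]}
    - {"gripper":255,"offset":[0,0,0.006],"angular":[0,0,0]}
    - {"gripper":255,"offset":[0,0,0.008],"angular":[0,0,0]}
    - {"gripper":255,"offset":[0,0,0.008],"angular":[0,0,0]}

```text
t: 23.5
eef_pos: [0.5057, 0.137, 0.1347]
tool_rot: [0.0, 1.0, -0.001, -0.0]
contact_force: [2.6, 1.6, -3.7]
gripper_width: 0.579
grasp_force: 52.0
```

Emit:
drive_tool:
  deltas:
    - {"gripper":255,"offset":[0,0,0.002],"angular":[0,0,0]}
    - {"gripper":255,"offset":[0,0,0.004],"angular":[0,0,0]}
    - {"gripper":255,"offset":[0,0,0.006],"angular":[0,0,0]}
    - {"gripper":255,"offset":[0,0,0.008],"angular":[0,0,0]}
    - {"gripper":255,"offset":[0,0,0.008],"angular":[0,0,0]}

```text
t: 24.0
eef_pos: [0.5057, 0.1371, 0.1268]
tool_rot: [0.0, 1.0, -0.001, -0.0]
contact_force: [2.3, 1.3, -1.7]
gripper_width: 0.578
grasp_force: 52.1
```

Emit:
drive_tool:
  deltas:
    - {"gripper":255,"offset":[0,0,0.003],"angular":[0,0,0]}
    - {"gripper":255,"offset":[0,0,0.006],"angular":[0,0,0]}
    - {"gripper":255,"offset":[0,0,0.009],"angular":[0,0,0]}
    - {"gripper":255,"offset":[0,0,0.01],"angular":[0,0,0]}
    - {"gripper":255,"offset":[0,0,0.01],"angular":[0,0,0]}

```text
t: 24.5
eef_pos: [0.5057, 0.1369, 0.1169]
tool_rot: [0.0, 1.0, -0.001, -0.0]
contact_force: [0.9, 0.4, 0.2]
gripper_width: 0.576
grasp_force: 52.2
```

Emit:
drive_tool:
  deltas:
    - {"gripper":255,"offset":[0.0003,0,0.001],"angular":[0,0,0]}
    - {"gripper":255,"offset":[0.0003,0,0.002],"angular":[0,0,0]}
    - {"gripper":255,"offset":[0.0003,0,0.0025],"angular":[0,0,0]}
    - {"gripper":255,"offset":[0.0003,0,0.0025],"angular":[0,0,0]}

```text
t: 24.9
eef_pos: [0.506, 0.137, 0.1146]
tool_rot: [0.0, 1.0, -0.001, -0.0]
contact_force: [-0.2, -0.1, -0.3]
gripper_width: 0.577
grasp_force: 52.2
```

Emit:
drive_tool:
  deltas:
    - {"gripper":255,"offset":[0,0,0.0005],"angular":[0,0,0]}
    - {"gripper":255,"offset":[0,0,0.001],"angular":[0,0,0]}
    - {"gripper":255,"offset":[0,0,0.001],"angular":[0,0,0]}

```text
t: 25.2
eef_pos: [0.5061, 0.1371, 0.1136]
tool_rot: [-0.0, 1.0, -0.001, -0.0]
contact_force: [0.4, -1.0, -0.3]
gripper_width: 0.577
grasp_force: 52.2
```

Emit:
drive_tool:
  deltas:
    - {"gripper":255,"offset":[0,0,0.0004],"angular":[0,0,0]}
    - {"gripper":255,"offset":[0,0,0.0008],"angular":[0,0,0]}
    - {"gripper":255,"offset":[0,0,0.0008],"angular":[0,0,0]}

```text
t: 25.5
eef_pos: [0.5062, 0.1371, 0.1131]
tool_rot: [-0.0, 1.0, -0.001, 0.0]
contact_force: [-1.5, 0.8, 3.8]
gripper_width: 0.579
grasp_force: 52.6
```

Emit:
drive_tool:
  deltas:
    - {"gripper":255,"offset":[0,0,0.0004],"angular":[0,0,0]}
    - {"gripper":255,"offset":[0,0,0.0006],"angular":[0,0,0]}
    - {"gripper":255,"offset":[0,0,0.0006],"angular":[0,0,0]}

```text
t: 25.8
eef_pos: [0.5062, 0.137, 0.113]
tool_rot: [-0.0, 1.0, -0.001, 0.0]
contact_force: [-2.5, -1.0, 10.7]
gripper_width: 0.578
grasp_force: 53.3
```

Orange home (firm stop at z 0.113, 10.7 N). I'll release it and go to the yellow ring.

Emit:
drive_tool:
  deltas:
    - {"gripper":0,"offset":[0,0,-0.0006],"angular":[0,0,0]}
    - {"gripper":0,"offset":[0,0,-0.0006],"angular":[0,0,0]}
    - {"gripper":0,"offset":[0,0,-0.0006],"angular":[0,0,0]}
    - {"gripper":0,"offset":[0,0,-0.02],"angular":[0,0,0]}
    - {"gripper":0,"offset":[0,0,-0.06],"angular":[0,0,0]}

```text
t: 26.3
eef_pos: [0.5043, 0.1366, 0.1705]
tool_rot: [0.001, 1.0, -0.001, -0.003]
contact_force: [1.2, 0.2, 0.3]
gripper_width: 1.0
grasp_force: 0.0
```

Emit:
drive_tool:
  deltas:
    - {"gripper":0,"offset":[0,0.01,-0.025],"angular":[0,0,0]}
    - {"gripper":0,"offset":[-0.007,0.05,-0.025],"angular":[0,0,0]}
    - {"gripper":0,"offset":[-0.014,0.095,-0.025],"angular":[0,0,0]}
    - {"gripper":0,"offset":[-0.021,0.14,-0.025],"angular":[0,0,0]}
    - {"gripper":0,"offset":[-0.028,0.185,-0.025],"angular":[0,0,0]}

```text
t: 26.8
eef_pos: [0.4772, -0.0493, 0.1974]
tool_rot: [-0.0, 1.0, -0.001, 0.0]
contact_force: [0.8, 0.1, 1.0]
gripper_width: 1.002
grasp_force: 0.0
```

Emit:
drive_tool:
  deltas:
    - {"gripper":0,"offset":[-0.007,0.04,0],"angular":[0,0,0]}
    - {"gripper":0,"offset":[-0.014,0.08,0.02],"angular":[0,0,0]}
    - {"gripper":0,"offset":[-0.015,0.104,0.04],"angular":[0,0,0]}
    - {"gripper":0,"offset":[-0.015,0.104,0.06],"angular":[0,0,0]}
    - {"gripper":0,"offset":[-0.015,0.104,0.06],"angular":[0,0,0]}

```text
t: 27.3
eef_pos: [0.4608, -0.1523, 0.1353]
tool_rot: [-0.0, 1.0, -0.002, -0.002]
contact_force: [-1.2, 0.6, -0.5]
gripper_width: 1.0
grasp_force: 0.0
```

```bash
python3 -c "
from h import *
m=optics.camera_model('wrist'); im=optics.read_camera('wrist')
b=[b for b in blobs(im,'yellow') if b[2]>30]; print(b,[(at_z(m,*q[:2],.014).round(4)) for q in b]); go([.4635,-.153,.079])
a=optics.read_camera('scene')[150:230,285:375];b=optics.read_camera('side')[160:240,190:280]
cv2.imwrite('pics/st2.png',cv2.resize(np.hstack([a,b]),None,fx=4.4,fy=4.4,interpolation=2))
"
```

```text
[(275.5, 229.5, 67.0, 67.4)] [array([ 0.4637, -0.1549,  0.014 ])]
t 27.35 eef [ 0.4617 -0.1518  0.1365] off [0.002  0.0012 0.0575] ang [-0.     0.004 -0.004] F [-0.1  0.1  0.5]
```

Yellow ring at (0.4637, -0.1549). I'll descend and grip.

Emit:
drive_tool:
  deltas:
    - {"gripper":0,"offset":[0.0011,0.0027,0.03],"angular":[0,0,0]}
    - {"gripper":40,"offset":[0.0011,0.0027,0.05],"angular":[0,0,0]}
    - {"gripper":90,"offset":[0.0011,0.0027,0.058],"angular":[0,0,0]}
    - {"gripper":90,"offset":[0.0011,0.0027,0.058],"angular":[0,0,0]}
    - {"gripper":90,"offset":[0.0011,0.0027,0.058],"angular":[0,0,0]}

```text
t: 27.95
eef_pos: [0.4643, -0.1544, 0.0802]
tool_rot: [0.0, 1.0, -0.001, 0.001]
contact_force: [-0.1, -0.5, 0.5]
gripper_width: 0.647
grasp_force: 0.0
```

Emit:
drive_tool:
  deltas:
    - {"gripper":255,"offset":[0,0,0],"angular":[0,0,0]}
    - {"gripper":255,"offset":[0,0,0],"angular":[0,0,0]}
    - {"gripper":255,"offset":[0,0,0],"angular":[0,0,0]}
    - {"gripper":255,"offset":[0,0,0],"angular":[0,0,0]}

```text
t: 28.35
eef_pos: [0.4644, -0.1546, 0.0809]
tool_rot: [-0.0, 1.0, -0.001, 0.001]
contact_force: [-2.2, 0.9, 11.3]
gripper_width: 0.459
grasp_force: 48.9
```

Emit:
drive_tool:
  deltas:
    - {"gripper":255,"offset":[0,0,-0.045],"angular":[0,0,0]}
    - {"gripper":255,"offset":[0.005,-0.02,-0.085],"angular":[0,0,0]}
    - {"gripper":255,"offset":[0.012,-0.06,-0.103],"angular":[0,0,0]}
    - {"gripper":255,"offset":[0.018,-0.105,-0.103],"angular":[0,0,0]}
    - {"gripper":255,"offset":[0.024,-0.15,-0.103],"angular":[0,0,0]}

```text
t: 28.85
eef_pos: [0.4887, -0.003, 0.1841]
tool_rot: [-0.001, 1.0, -0.002, 0.002]
contact_force: [0.6, 0.1, 0.0]
gripper_width: 0.457
grasp_force: 50.7
```

Emit:
drive_tool:
  deltas:
    - {"gripper":255,"offset":[0.007,-0.045,0],"angular":[0,0,0]}
    - {"gripper":255,"offset":[0.014,-0.09,0],"angular":[0,0,0]}
    - {"gripper":255,"offset":[0.019,-0.125,0],"angular":[0,0,0]}
    - {"gripper":255,"offset":[0.019,-0.142,0],"angular":[0,0,0]}
    - {"gripper":255,"offset":[0.019,-0.142,0],"angular":[0,0,0]}

```text
t: 29.35
eef_pos: [0.5073, 0.1409, 0.1829]
tool_rot: [-0.001, 1.0, 0.002, 0.001]
contact_force: [-0.7, -0.4, -0.4]
gripper_width: 0.46
grasp_force: 50.7
```

```bash
python3 -c "
from h import *
go([.5075,.137,.167]); held('yellow'); go([.5075,.137,.167])
"
```

```text
t 29.35 eef [0.5073 0.1409 0.1829] off [0.0002 0.0039 0.0159] ang [-0.002 -0.001  0.004] F [-0.7 -0.4 -0.4]
[(332.7, 179.2, 16.1, 17.5)] [(233.8, 188.6, 11.3, 13.5)]
(array([0.50388451, 0.14352128, 0.11120497]), np.float64(0.0030100466193741507))
t 29.45 eef [0.5072 0.1369 0.1828] off [ 0.0003 -0.0001  0.0158] ang [ 0.    -0.001 -0.003] F [-0.4 -0.2 -0.6]
```

```bash
python3 -c "
from h import *
S=optics.camera_model('scene'); o=bot.get_obs()['eef_pos']; s=optics.read_camera('scene')
b=[b for b in blobs(s,'yellow') if abs(b[0]-331)<25 and abs(b[1]-180)<25]
print([at_z(S,*q[:2],.113)-o for q in b])
o=bot.get_obs()['eef_pos'];m=optics.camera_model('wrist'); im=optics.read_camera('wrist'); b=[b for b in blobs(im,'yellow') if b[2]>30]; print(b,[at_z(m,*q[:2],o[2]-.077+.0105)-o for q in b])
w=cv2.imread('pics/ws.png'); b=blobs(w,'blue')[0]; M=dict(m); T=np.eye(4); 
M['cam_to_world']=np.array([[0.00892006,0.9647020,0.26319283,0.55674675],[-0.9999579,0.00917239,0.00026998,0.02322159],[-0.00215365,-0.26318416,0.96474321,0.25877429],[0,0,0,1]])
d=(m['cam_to_world'][:3,3]-o); print('blue',at_z(M,*b[:2],.1894-.0714+.0105)-(M['cam_to_world'][:3,3]-d))
go([.5075,.137,.167])
"
```

```text
[array([-0.0007348 ,  0.00089546, -0.06975781])]
[(273.5, 275.7, 91.1, 91.3)] [array([-0.00026429, -0.00132817, -0.0665    ])]
blue [ 0.00417487 -0.00177814 -0.06072968]
t 29.55 eef [0.5072 0.1357 0.1826] off [ 0.0003 -0.0013  0.0156] ang [ 0.    -0.    -0.006] F [-0.3 -0.2 -0.1]
```

Emit:
drive_tool:
  deltas:
    - {"gripper":255,"offset":[0.0008,-0.0012,0.005],"angular":[0,0,0]}
    - {"gripper":255,"offset":[0.0008,-0.0012,0.01],"angular":[0,0,0]}
    - {"gripper":255,"offset":[0.0008,-0.0012,0.0155],"angular":[0,0,0]}
    - {"gripper":255,"offset":[0.0008,-0.0012,0.0155],"angular":[0,0,0]}

```text
t: 29.95
eef_pos: [0.5075, 0.1381, 0.1658]
tool_rot: [0.0, 1.0, -0.001, -0.001]
contact_force: [0.2, -0.1, -0.5]
gripper_width: 0.459
grasp_force: 50.7
```

Emit:
drive_tool:
  deltas:
    - {"gripper":255,"offset":[0,0,0.001],"angular":[0,0,0]}
    - {"gripper":255,"offset":[0,0,0.002],"angular":[0,0,0]}
    - {"gripper":255,"offset":[0,0,0.003],"angular":[0,0,0]}
    - {"gripper":255,"offset":[0,0,0.003],"angular":[0,0,0]}

```text
t: 30.35
eef_pos: [0.5081, 0.1386, 0.1638]
tool_rot: [-0.0, 1.0, -0.001, 0.0]
contact_force: [-1.3, -0.9, -0.2]
gripper_width: 0.458
grasp_force: 50.7
```

Emit:
drive_tool:
  deltas:
    - {"gripper":255,"offset":[0,0.0015,0],"angular":[0,0,0]}
    - {"gripper":255,"offset":[0,0.0015,0.002],"angular":[0,0,0]}
    - {"gripper":255,"offset":[0,0.0015,0.003],"angular":[0,0,0]}
    - {"gripper":255,"offset":[0,0.0015,0.003],"angular":[0,0,0]}

```text
t: 30.75
eef_pos: [0.5079, 0.137, 0.1606]
tool_rot: [0.0, 1.0, -0.001, -0.0]
contact_force: [-0.3, 0.5, -0.4]
gripper_width: 0.457
grasp_force: 50.7
```

Emit:
drive_tool:
  deltas:
    - {"gripper":255,"offset":[0,0,0.001],"angular":[0,0,0]}
    - {"gripper":255,"offset":[0,0,0.002],"angular":[0,0,0]}
    - {"gripper":255,"offset":[0,0,0.0025],"angular":[0,0,0]}
    - {"gripper":255,"offset":[0,0,0.0025],"angular":[0,0,0]}

```text
t: 31.15
eef_pos: [0.508, 0.137, 0.1582]
tool_rot: [0.0, 1.0, -0.001, -0.0]
contact_force: [1.0, 0.6, -0.4]
gripper_width: 0.453
grasp_force: 50.7
```

Emit:
drive_tool:
  deltas:
    - {"gripper":255,"offset":[0,0,0.001],"angular":[0,0,0]}
    - {"gripper":255,"offset":[0,0,0.002],"angular":[0,0,0]}
    - {"gripper":255,"offset":[0,0,0.002],"angular":[0,0,0]}

```text
t: 31.45
eef_pos: [0.508, 0.137, 0.1561]
tool_rot: [0.0, 1.0, -0.001, -0.0]
contact_force: [-0.5, -0.7, -0.3]
gripper_width: 0.454
grasp_force: 50.7
```

Emit:
drive_tool:
  deltas:
    - {"gripper":255,"offset":[0,0,0.001],"angular":[0,0,0]}
    - {"gripper":255,"offset":[0,0,0.002],"angular":[0,0,0]}
    - {"gripper":255,"offset":[0,0,0.002],"angular":[0,0,0]}

```text
t: 31.75
eef_pos: [0.508, 0.1371, 0.1542]
tool_rot: [0.0, 1.0, -0.001, -0.0]
contact_force: [0.1, 0.0, -0.5]
gripper_width: 0.455
grasp_force: 50.7
```

Emit:
drive_tool:
  deltas:
    - {"gripper":255,"offset":[0,0,0.001],"angular":[0,0,0]}
    - {"gripper":255,"offset":[0,0,0.002],"angular":[0,0,0]}
    - {"gripper":255,"offset":[0,0,0.002],"angular":[0,0,0]}

```text
t: 32.05
eef_pos: [0.5083, 0.1372, 0.1523]
tool_rot: [-0.0, 1.0, -0.001, 0.0]
contact_force: [0.3, 0.0, -0.0]
gripper_width: 0.458
grasp_force: 50.7
```

Emit:
drive_tool:
  deltas:
    - {"gripper":255,"offset":[0,0,0.001],"angular":[0,0,0]}
    - {"gripper":255,"offset":[0,0,0.002],"angular":[0,0,0]}
    - {"gripper":255,"offset":[0,0,0.002],"angular":[0,0,0]}

```text
t: 32.35
eef_pos: [0.5083, 0.1371, 0.1504]
tool_rot: [-0.0, 1.0, -0.001, 0.0]
contact_force: [0.4, 0.1, 1.3]
gripper_width: 0.454
grasp_force: 50.8
```

Emit:
drive_tool:
  deltas:
    - {"gripper":255,"offset":[0,0,0.001],"angular":[0,0,0]}
    - {"gripper":255,"offset":[0,0,0.002],"angular":[0,0,0]}
    - {"gripper":255,"offset":[0,0,0.002],"angular":[0,0,0]}

```text
t: 32.65
eef_pos: [0.5079, 0.1369, 0.148]
tool_rot: [0.0, 1.0, -0.001, -0.0]
contact_force: [1.3, -0.4, -1.9]
gripper_width: 0.459
grasp_force: 50.5
```

Past the catch again (+1.3 N, then -1.9 N). On down to the stack.

Emit:
drive_tool:
  deltas:
    - {"gripper":255,"offset":[0,0,0.002],"angular":[0,0,0]}
    - {"gripper":255,"offset":[0,0,0.004],"angular":[0,0,0]}
    - {"gripper":255,"offset":[0,0,0.006],"angular":[0,0,0]}
    - {"gripper":255,"offset":[0,0,0.008],"angular":[0,0,0]}
    - {"gripper":255,"offset":[0,0,0.008],"angular":[0,0,0]}

```text
t: 33.15
eef_pos: [0.5078, 0.137, 0.1398]
tool_rot: [0.0, 1.0, -0.001, -0.0]
contact_force: [2.8, 0.1, -2.1]
gripper_width: 0.455
grasp_force: 50.5
```

Emit:
drive_tool:
  deltas:
    - {"gripper":255,"offset":[0,0,0.002],"angular":[0,0,0]}
    - {"gripper":255,"offset":[0,0,0.004],"angular":[0,0,0]}
    - {"gripper":255,"offset":[0,0,0.006],"angular":[0,0,0]}
    - {"gripper":255,"offset":[0,0,0.008],"angular":[0,0,0]}
    - {"gripper":255,"offset":[0,0,0.008],"angular":[0,0,0]}

```text
t: 33.65
eef_pos: [0.5079, 0.1371, 0.1318]
tool_rot: [0.0, 1.0, -0.001, -0.0]
contact_force: [1.6, 1.8, -1.5]
gripper_width: 0.447
grasp_force: 50.5
```

Emit:
drive_tool:
  deltas:
    - {"gripper":255,"offset":[0,0,0.0005],"angular":[0,0,0]}
    - {"gripper":255,"offset":[0,0,0.001],"angular":[0,0,0]}
    - {"gripper":255,"offset":[0,0,0.0015],"angular":[0,0,0]}
    - {"gripper":255,"offset":[0,0,0.0015],"angular":[0,0,0]}

```text
t: 34.05
eef_pos: [0.5079, 0.137, 0.1307]
tool_rot: [0.0, 1.0, -0.001, -0.0]
contact_force: [1.0, 1.5, -1.5]
gripper_width: 0.457
grasp_force: 50.7
```

Emit:
drive_tool:
  deltas:
    - {"gripper":255,"offset":[0,0,0.0005],"angular":[0,0,0]}
    - {"gripper":255,"offset":[0,0,0.001],"angular":[0,0,0]}
    - {"gripper":255,"offset":[0,0,0.001],"angular":[0,0,0]}

```text
t: 34.35
eef_pos: [0.5079, 0.137, 0.1297]
tool_rot: [0.0, 1.0, -0.001, -0.0]
contact_force: [-0.0, 0.5, -0.1]
gripper_width: 0.46
grasp_force: 50.7
```

Emit:
drive_tool:
  deltas:
    - {"gripper":255,"offset":[0,0,0.0004],"angular":[0,0,0]}
    - {"gripper":255,"offset":[0,0,0.0008],"angular":[0,0,0]}
    - {"gripper":255,"offset":[0,0,0.0008],"angular":[0,0,0]}

```text
t: 34.65
eef_pos: [0.5079, 0.1369, 0.1291]
tool_rot: [-0.0, 1.0, -0.001, -0.0]
contact_force: [-0.1, -0.3, 3.0]
gripper_width: 0.456
grasp_force: 51.0
```

Emit:
drive_tool:
  deltas:
    - {"gripper":255,"offset":[0,0,0.0004],"angular":[0,0,0]}
    - {"gripper":255,"offset":[0,0,0.0005],"angular":[0,0,0]}
    - {"gripper":255,"offset":[0,0,0.0005],"angular":[0,0,0]}

```text
t: 34.95
eef_pos: [0.508, 0.1369, 0.129]
tool_rot: [-0.0, 1.0, -0.001, -0.0]
contact_force: [-2.6, -1.7, 8.9]
gripper_width: 0.455
grasp_force: 51.6
```

Emit:
drive_tool:
  deltas:
    - {"gripper":0,"offset":[0,0,0],"angular":[0,0,0]}
    - {"gripper":0,"offset":[0,0,0],"angular":[0,0,0]}
    - {"gripper":0,"offset":[0,0,-0.001],"angular":[0,0,0]}
    - {"gripper":0,"offset":[0,0,-0.02],"angular":[0,0,0]}
    - {"gripper":0,"offset":[0,0,-0.06],"angular":[0,0,0]}

```text
t: 35.45
eef_pos: [0.5063, 0.1366, 0.1868]
tool_rot: [0.001, 1.0, -0.001, -0.003]
contact_force: [0.6, 0.4, 0.7]
gripper_width: 1.002
grasp_force: 0.0
```

Emit:
drive_tool:
  deltas:
    - {"gripper":0,"offset":[0,0.02,-0.03],"angular":[0,0,0]}
    - {"gripper":0,"offset":[0,0.06,-0.03],"angular":[0,0,0]}
    - {"gripper":0,"offset":[0,0.1,-0.03],"angular":[0,0,0]}
    - {"gripper":0,"offset":[0,0.1,-0.03],"angular":[0,0,0]}
    - {"gripper":0,"offset":[0,0.1,-0.03],"angular":[0,0,0]}

```text
t: 35.95
eef_pos: [0.5077, 0.0362, 0.2185]
tool_rot: [-0.0, 1.0, -0.002, 0.0]
contact_force: [0.1, 1.0, 0.6]
gripper_width: 1.0
grasp_force: 0.0
```

```bash
python3 -c "
from h import *
held('yellow')
a=cv2.resize(optics.read_camera('scene')[150:230,285:365],(400,400),interpolation=2);b=cv2.resize(optics.read_camera('side')[160:240,195:275],(400,400),interpolation=2)
cv2.imwrite('pics/fin.png',np.hstack([a,b])); print(bot.get_obs()['t'],bot.get_obs()['contact_force'])
"
```

```text
[(327.9, 194.2, 15.3, 17.8)] [(237.3, 206.7, 11.2, 15.8)]
(array([0.50566259, 0.13710186, 0.05708816]), np.float64(0.00037881159233067166))
36.15 [ 0.59223131 -0.07142804  0.69214682]
```

View pics/fin.png

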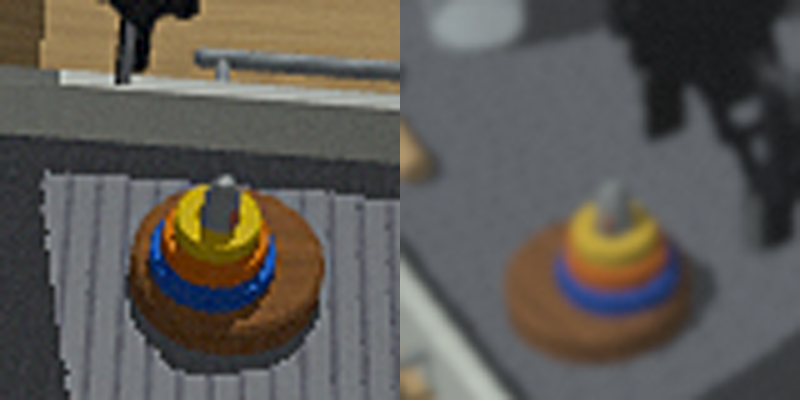

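The last crops show the stack on the post, blue under orange under yellow. All three lie flat, the yellow one at its height of 0.057 m, and the gripper is clear.

```bash
python3 -c "
from station import bot
print(bot.hand_in())"
```

```text
the job is handed in; nothing more can be done
None
```

The blue, orange and yellow rings are stacked in that order on the spindle, flat and fully home, and the job was handed in at about 36 s; the one rough moment was gripping the blue ring on the mat, where a missed grip pressed about 41 N through the fingertips (the 40 N limit is for arm and gripper body, which I believe excludes fingertips).

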